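# Camera module into its housing, cover snapped shut

## Robot

A 7-joint arm with a two-finger parallel gripper is mounted at the origin on a cart in front of the work surface, level with it; the furniture and walls round the work are solid. World frame = base frame: x ahead of the robot, y to its left, z up, the work surface at z = 0. Lengths are in m, angles in rad, forces in N, time in s.
With the tool pointing down it reaches from about 0.425 to 0.925 m from the base axis. Payload 6.8 kg.
Tool frame: the origin (TCP) lies on the centre line of the jaws, within the pads' length; the fingertips stand 25 mm ahead of it and the grasp point (between the pads) lies 6 mm ahead of it; z points along the fingers, y is the line along which they close (so a half turn about z gives the same grasp; the last joint's range is limited). The gripper opens to 85 mm and grips with 20 to 120 N. Pads are 22 mm wide; open, the fingers measure 114 mm over their backs; the gripper's body (76 mm by 85 mm) begins 54 mm behind the grasp point. The pads swing forward as they close: fully open they stand 13 mm farther back than shut.
Start: joints at [-1.245, 0.477, 0.022, 1.555, -0.011, 1.109, -0.083], TCP at [0.284, 0.612, 0.256] pointing down, gripper open.
Joint ranges: [-2.96, 2.96], [-0.34, 2.1], [-1.41, 1.46], [0.24, 2.44], [-1.37, 4.51], [0.17, 1.92], [-2.96, 2.96]. Speed limits (rad/s): [2.39, 2.39, 3.14, 3.14, 3.14, 3.14, 3.14].

## Interface

Orientations are given as a rotation vector (axis times angle).
In Python, from bench import telemetry, grab_frame, job gives the robot as it stands.
- The arm moves only by the tool apply_moves, never from a script. Its argument "rows" is a list of rows, each a list of 2 entries, a list of its own where there are three numbers: the shift along the tool's x, y, z each as a share of 250 mm, from -1 to 1, then the turn, a rotation vector about the tool's x, y, z each as a share of pi rad, from -1 to 1. A call has 1 to 10 rows; each row is the pose to reach, as a shift and turn from the pose commanded when the call began, along the tool's axes at that moment, turning the shorter way round; what a row does not reach only later rows make up. A row lasts 1/8 s, in which the tool goes at most 62.5 mm and 10.7 degrees, less where a joint would pass 70% of its speed; a pose out of reach is approached as far as the arm can. A call with a number of a shift or a turn outside -1 to 1 is refused whole. A call with a gripper value outside its range is refused whole. "jaw" is the gripper's target within -1 to 1 (fully open at 1, half-way at 0, shut at -1), set as the call begins (left out, the last holds). The fingers move at their own pace and stop on an object; "newtons" is the grip in N (left out, the last holds). Time passes only in rows, so rows that repeat a pose let the fingers close. It gives the time, the measured TCP pose, the force, the opening and the grip force at its end, in the units of the state.
- telemetry.get_obs(): the state, without advancing time (a new reading comes with each control period).
- grab_frame(name): name is "scene" or "top" or "wrist"; returns a dict with "frame" (420x560x3 uint8, red, green, blue), "vertical_fov" (degrees; the focal length in pixels is half the picture's height over the tangent of half this angle, whatever the lens; pixels are square), "cx", "cy" (the principal point, pixels), "k1" (the pictures are not rectified: a ray, as slopes to the right and down, at radius r is drawn at 1 + k1 r^2 times it, then the intrinsics apply), "origin" and "attitude" of the camera in the world. Camera axes: x right, y up, looking along -z (the intrinsics and any distortion apply to the point x, -y, -z); pixel columns grow to the right and rows downward; lengths in m; the calibration is good to about 2 mm. A picture is of the moment at which its call begins. There is no depth.
- job.hand_in(): hands the job in; it is judged then, once.
The state is a dict: "clock": time; "joints": joint angles; "qvel": joint speeds; "tau": joint torques, N m; "tcp_pos": TCP position; "orientation": TCP orientation; "contact_force": force on the tool from outside, world axes, zero at the start; "moment": the same for the moment, N m; "grip_width": finger opening in m; "gripper_force": force on a finger pad.
Only numpy, scipy, OpenCV 4.12 (cv2) and the standard library are available. Lean on these libraries where they do the work, as an engineer would, in place of code of your own. Each camera call takes 0.05 s, during which the arm holds its last target. There are 200 camera calls.

## Task

Set the loose camera module squarely into the locating ribs of the open housing base, lens up and fully down on its pads, and let go of it. Then put the cover that has the round lens opening over it and press it straight down until the clips at both ends snap under the housing's rim and it sits flush all round; press no harder than the snap needs, so as not to crush the rim seal, keep the cover off the lens, and leave the blank cover and the other things alone.

Things in the scene. Friction and masses are not known exactly. Their poses are not given: they have to be found in the camera images.
- camera_module: Loose camera module, about 20 g: black board 24 x 25 x 2 mm (x by y) with an upright black lens barrel 17 mm across. Origin on the lens axis at its lowest point, z up out of the lens. Board underside 2 mm above the origin; the barrel to grip runs from 8.6 to 17.5 mm above it. It lies on a pink foam pad 60 x 50 x 8 mm, sunk 2 mm into it.
- housing: Open grey plastic housing base 72 x 44 mm (x by y), fixed on an aluminium holding plate 120 x 80 x 6 mm. Origin at the centre of the plate's underside, on the bench; x along the length, z up. Inner floor 12 mm, rim 20 mm above the origin, walls 3 mm thick; a springy black seal on the rim stands up to 23 mm. Outside each end (+x, -x) a bead stands 2.2 mm proud, bevelled above, its flat underside 17.5 mm above the origin.
- seat (a point): Where the camera module's origin is when it is down in the housing: 14 mm above the housing's origin, in the middle, same axes. Low ribs with bevelled tops leave a pocket 26 x 27 mm (x by y) for the board, which rests on pads; ribs stay below the rim. Either half-turn of the module will do.
- rim (a point): Where the cover's origin is when the cover is home: 22.5 mm above the middle of the housing's origin. The hooks are then held up against the bead by the seal. The cover can be pushed 2.5 mm deeper than home before it meets the hard rim. If a 10 N push leaves it 5.5 mm or more above home, the lips have not found the mouth.
- seal (a joint): How far the springy rim seal is squeezed down (m): 0 free, 0.0005 with the cover home; about 10 N per mm. Squeezed by more than 0.0022 it is spoiled.
- cover: Loose grey cover, about 50 g, with a round lens opening (23 mm) in the middle; 81.6 x 46 mm (x by y). Origin in the middle of its seating face; flat top 7 mm above it; z up. The long sides (y = +-23 mm) are plain, to be gripped between seating face and top. Tapered lips inside reach 8 mm below it and guide it into the housing with 1.3 mm play in y, 0.9 mm in x. It fits either way round.
- hook_plus (a point): Point on the cover at the flat upper face of the +x clip's hooks, 5 mm below the seating face, 37.5 mm from the middle; home, it is 17.5 mm above the housing's origin. The clip arms at both ends (x = +-39.8 mm) reach 12 mm below the seating face; on the bench the cover stands on them.
- hook_minus (a point): The same for the -x clip.
- clip_plus (a joint): Outward swing of the cover's +x clip (rad), the one with two narrow prongs (7 mm): 0 at rest and again once snapped under the bead, about 0.2 while its hooks ride over it. It is the softer clip and as a rule snaps first, roughly 4 to 8 N pressed over its own end. The push grows over the last 8 mm of travel, drops as the hooks snap under, then climbs again on the seal.
- clip_minus (a joint): The same for the -x clip, with two wide prongs (13 mm). It is the stiffer one and often stays up when the other has snapped: pressed down on the cover's flat top over its own end (25 to 30 mm from the middle) it needs roughly 9 to 17 N.
- blank_cover: A second loose cover of the same size and shape but closed on top, without the lens opening; not for this job. Origin as the cover's.
- flux_bottle: Small brown bottle with a black cap, 30 mm across, 73 mm tall, upright; origin at the bottom. Bystander.
- heat_sink: Finned aluminium heat sink 40 x 40 x 20 mm; origin at the bottom. Bystander.
- solder_reel: Reel with dark green flanges, 48 mm across, 40 mm tall; origin at the bottom. Bystander.
- parts_case: Fixed open compartment case, 32 mm tall, over world x 0.34 to 0.54, y -0.18 to -0.02; its open lid stands 0.15 m tall along the left (+y) side. The drawer cabinet left of it (x 0.30 to 0.53, y 0.07 to 0.29) is 0.17 m tall. Across the back stands a shelf 0.26 m tall; its front edge runs from about (0.62, -0.37) to (0.81, 0.34): keep hand and arm clear or above.
- board_vice: Fixed blue vice, 83 mm tall, over x 0.48 to 0.69, y -0.49 to -0.39 in the world.
- ipa_bottle: White wash bottle with a blue cap, 56 mm across, 152 mm tall; origin at the bottom. Bystander.
Not all that is in view belongs to the job. Leave any blue look-alike of the cover alone.

How it is judged:
On the way:
1. the camera module is fully down in its pocket in the housing, level, and let go of (z of camera_module in the frame of housing between 0.0125 and 0.0155 m and horizontal distance between camera_module and seat below 0.003 m and angle between camera_module's own z axis and vertical below 0.07 rad and contact force between the fingers and camera_module below 0.1 N), for 0.2 s.
At the end, for the whole second after the job is handed in: module still seated (3 mm sideways, 1.5 mm in height, 0.07 rad); cover with the opening home: both hook points 15.5 to 18.3 mm above the housing's origin, both clip arms back under 0.14 rad, centred within 3 mm and 0.1 rad, at rest (z of camera_module in the frame of housing between 0.0125 and 0.0155 m and horizontal distance between camera_module and seat below 0.003 m and angle between camera_module's own z axis and vertical below 0.07 rad and z of hook_plus in the frame of housing between 0.0155 and 0.0183 m and value of joint each of clip_plus, clip_minus below 0.14 rad and z of hook_minus in the frame of housing between 0.0155 and 0.0183 m and horizontal distance between cover and housing below 0.003 m and angle between the x axis of cover and the x axis of housing, either way round below 0.1 rad and linear speed of cover below 0.01 m/s); the robot touches nothing.
It fails at once if the cover is pressed so hard that the seal is squeezed by more than 2.2 mm (about 22 N) (value of joint seal above 0.0022 m).
It fails at once if the cover bears on the camera module with more than 15 N (contact force between cover and camera_module above 15 N).
It fails at once if the camera module is pressed on the housing with more than 30 N (contact force between camera_module and housing above 30 N).
It fails at once if the blank cover, a bottle, the reel or the heat sink is moved by more than 3 cm (distance of any of blank_cover, flux_bottle, heat_sink, solder_reel, ipa_bottle from where it was at the start of the episode above 0.03 m).
It also fails if it takes over 72 s, if anything falls off the work surface, if the arm or the gripper's body presses on something with over 40 N, if the wrist force passes 120 N, or if a joint passes its speed limit or range.

## Working session

There is one attempt and no reset: what is moved stays moved. The work goes in short steps, Python scripts to look and compute and a tool call to move; the robot and the scene stay as the last step left them, time stands still between calls to the robot, and variables do not carry over. Pictures are saved under pics/ and viewed, at most 10 in all, crops included, and the job is handed in when it is done.

Besides the shell and the picture viewer there is one more tool, called after "Call:" as a command line: name --argument value ..., lists and objects as JSON in quotes. apply_moves: Moves the arm, as the interface text tells. Its arguments: {"type":"object","properties":{"rows":{"type":"array"},"jaw":{"type":"number"},"newtons":{"type":"number"}},"required":["rows"]}

```bash
ls; mkdir -p pics; cat > h.py <<'E'
import numpy as np,cv2
from scipy.spatial.transform import Rotation as R
from bench import telemetry, grab_frame, job
def rot(a):
    a=np.array(a,float)
    if a.shape==(3,3): return a
    return R.from_rotvec(a).as_matrix() if a.size==3 else R.from_quat(a).as_matrix()
def K(f):
    h,w=f["frame"].shape[:2]; fl=h/2/np.tan(np.radians(f["vertical_fov"])/2)
    return np.array([[fl,0,f["cx"]],[0,fl,f["cy"]],[0,0,1]]),np.array([f["k1"],0,0,0,0.])
def cast(f,uv,z):
    k,d=K(f); p=cv2.undistortPoints(np.array(uv,float).reshape(-1,1,2),k,d)[:,0]
    r=np.c_[p[:,0],-p[:,1],-np.ones(len(p))]@rot(f["attitude"]).T; o=np.array(f["origin"])
    return o+r*((z-o[2])/r[:,2])[:,None]
def proj(f,P):
    k,d=K(f); c=(np.atleast_2d(P)-np.array(f["origin"]))@rot(f["attitude"])
    return cv2.projectPoints((c*[1,-1,-1]).reshape(-1,1,3),np.zeros(3),np.zeros(3),k,d)[0][:,0]
def shift(target):  # shift to target (world), in row units, tool axes
    o=telemetry.get_obs(); return rot(o["orientation"]).T@(np.array(target)-o["tcp_pos"])/0.25
def save(f,n): cv2.imwrite(f"pics/{n}.png",f["frame"][:,:,::-1])
E
python3 - <<'E'
from h import *
import pickle
o=telemetry.get_obs();print(o)
F={}
for n in("scene","top","wrist"):
    f=grab_frame(n);F[n]=f;save(f,n+"0");print(n,{k:v for k,v in f.items() if k!="frame"})
pickle.dump(F,open("f0.pkl","wb"))
E
```

```text
pics
{'clock': 0.0, 'joints': array([-1.24507955,  0.47778783,  0.02235133,  1.55647549, -0.01149713,
        1.10927461, -0.0830854 ]), 'qvel': array([-1.02760946e-03,  1.91906853e-03,  2.23186660e-03,  1.00297511e-03,
       -1.47908362e-04,  8.43170783e-05,  4.28296229e-04]), 'tau': array([ 1.84883324e-04, -5.96454585e+01,  1.60788294e+00, -2.81204349e+01,
        1.23845605e-02,  9.36695753e-03,  1.32564023e-05]), 'tcp_pos': array([0.28351398, 0.61196492, 0.25532397]), 'orientation': array([-6.76011356e-01, -3.06774052e+00,  2.82656136e-03]), 'contact_force': array([-0.29523766, -0.06188665, -0.1455007 ]), 'moment': array([0.04872201, 0.00498973, 0.0276241 ]), 'gripper_force': 0.0, 'grip_width': 0.08527663015192476}
scene {'vertical_fov': 50.364998847931886, 'cx': 279.45888372591605, 'cy': 210.47320575319478, 'k1': 0.031219336970326448, 'origin': array([-0.35271877, -0.56281421,  0.65885334]), 'attitude': array([ 0.85603807, -0.55352862, -1.01977325])}
top {'vertical_fov': 52.202025680124024, 'cx': 277.75904775864836, 'cy': 198.8207703173359, 'k1': -0.06689713628019472, 'origin': array([ 0.29678112, -0.18445762,  1.07804434]), 'attitude': array([ 0.17099137, -0.13982688, -1.5823318 ])}
wrist {'vertical_fov': 69.72034068454114, 'cx': 277.42670943757804, 'cy': 209.28648801328606, 'k1': -0.010044375204756062, 'origin': array([0.21433212, 0.64403669, 0.37360354]), 'attitude': array([-0.27112414, -0.17158532,  1.12828691])}
```

View pics/top0.png

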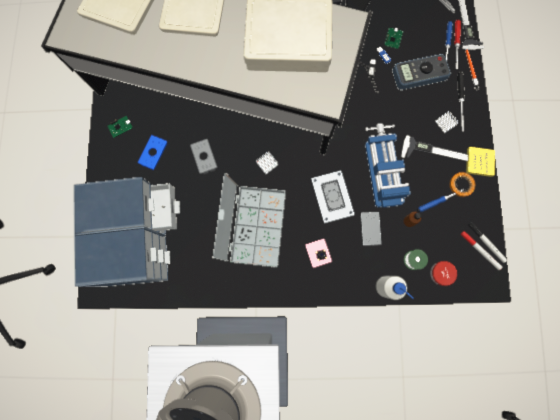

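View pics/scene0.png

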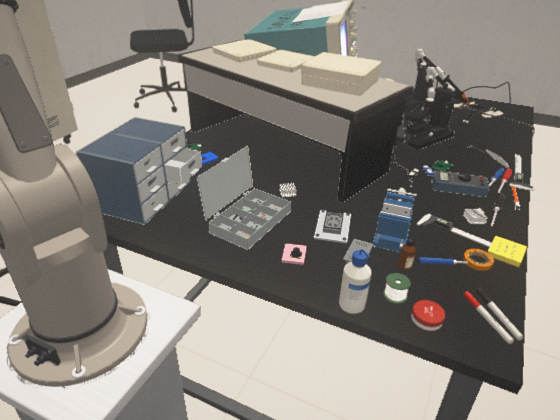

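Top view. The candidates for the cover are:
- a grey plate with a dark hole at (204,156), which fits the description
- a blue look-alike at (152,152)
- a blank grey plate at (371,228)

The module is on the pink foam at (320,254) and the housing on its plate at (333,196). Next I'll measure these and check the choice in a close crop.

```bash
cat > m1.py <<'E'
from h import *
import pickle
F=pickle.load(open("f0.pkl","rb"));f=F["top"];im=f["frame"]
a=im[130:185,170:240];b=im[165:275,295:395]
A=cv2.resize(a,None,fx=5,fy=5,interpolation=cv2.INTER_CUBIC);B=cv2.resize(b,None,fx=4,fy=4,interpolation=cv2.INTER_CUBIC)
C=np.zeros((440,750,3),np.uint8);C[:275,:350]=A;C[:440,350:]=B
cv2.imwrite("pics/crop1.png",C[:,:,::-1])
def rect(mask,x0,y0,x1,y1,z,name):
    m=np.zeros_like(mask);m[y0:y1,x0:x1]=mask[y0:y1,x0:x1]
    cs=cv2.findContours(m,cv2.RETR_EXTERNAL,cv2.CHAIN_APPROX_NONE)[0];c=max(cs,key=cv2.contourArea)
    P=cast(f,c[:,0],z)[:,:2].astype(np.float32)*1000
    (cx,cy),(w,h),an=cv2.minAreaRect(P);print(name,round(cx,1),round(cy,1),"size",round(w,1),round(h,1),"ang",round(an,1))
hsv=cv2.cvtColor(im,cv2.COLOR_RGB2HSV);v=hsv[:,:,2];s=hsv[:,:,1]
g=((v>70)&(s<60)).astype(np.uint8)
rect(g,185,132,222,180,.019,"cover")
rect(g,355,205,386,248,.019,"blank")
rect(((v>170)&(s<60)).astype(np.uint8),305,165,360,225,.006,"plate")
rect(((im[:,:,0]>150)&(s>40)).astype(np.uint8),300,235,336,270,.008,"foam")
dk=((v<70)).astype(np.uint8)
m=np.zeros_like(dk);m[246:264,310:330]=dk[246:264,310:330];ys,xs=np.nonzero(m);print("module px",xs.mean(),ys.mean(),len(xs),cast(f,[[xs.mean(),ys.mean()]],.015))
print("hole",cast(f,[[204,156]],.019))
E
python3 m1.py
```

```text
cover 626.1 26.2 size 88.1 50.4 ang 19.1
blank 430.7 -394.6 size 85.5 49.6 ang 0.9
plate 516.3 -303.7 size 120.0 79.0 ang 13.8
foam 367.9 -269.8 size 27.1 27.3 ang 9.6
module px 321.921568627451 253.7058823529412 51 [[ 0.36957887 -0.27176481  0.015     ]]
hole [[0.62559104 0.02418523 0.019     ]]
```

View pics/crop1.png

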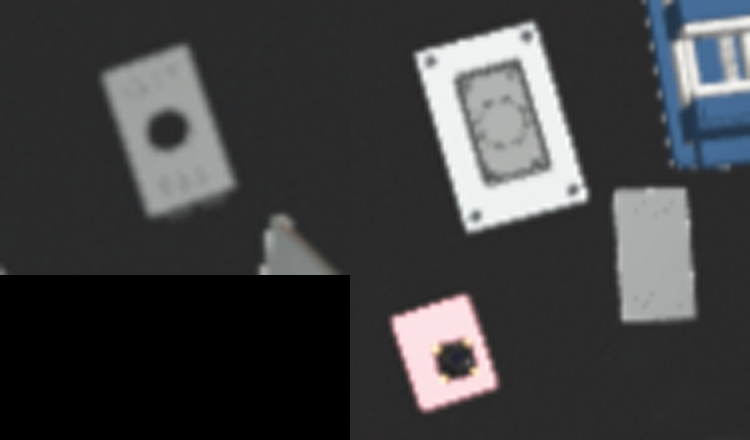

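The crop shows the grey cover with the hole, the housing pocket inside the white plate, the module's dark barrel with yellow corner holes on the foam, and the blank cover (closed top). The choice stands. Next is a route to a point above the module.

```bash
python3 - <<'E'
from h import *
import pickle
F=pickle.load(open("f0.pkl","rb"));o=telemetry.get_obs()
Rt=rot(o["orientation"]);print(Rt.round(3))
for p in [(.45,.45,.30),(.6,.15,.30),(.55,-.1,.30),(.40,-.285,.16)]: print(p,shift(p).round(3))
f=F["wrist"];print("cam in tool",(Rt.T@(f["origin"]-o["tcp_pos"])).round(3),"look",(Rt.T@rot(f["attitude"])@[0,0,-1]).round(3),proj(f,o["tcp_pos"]+Rt@[0,0,.025]))
E
```

```text
[[-0.907  0.42  -0.   ]
 [ 0.42   0.907 -0.001]
 [-0.    -0.001 -1.   ]]
(0.45, 0.45, 0.3) [-0.877 -0.309 -0.177]
(0.6, 0.15, 0.3) [-1.926 -1.145 -0.176]
(0.55, -0.1, 0.3) [-2.164 -2.137 -0.175]
(0.4, -0.285, 0.16) [-1.931 -3.06   0.387]
cam in tool [ 0.076 -0.    -0.118] look [-0.299  0.     0.954] [[277.90137032 265.88591653]]
```

Call:
apply_moves --rows '[[[-0.45,-0.15,-0.18],[0,0,-0.1]],[[-0.88,-0.31,-0.18],[0,0,-0.217]],[[-0.88,-0.31,-0.18],[0,0,-0.217]],[[-1,-0.6,-0.18],[0,0,-0.217]],[[-1,-0.9,-0.18],[0,0,-0.217]],[[-1,-0.9,-0.18],[0,0,-0.217]]]'

```text
clock: 0.9
tcp_pos: [0.416, 0.3008, 0.301]
orientation: [0.387, -3.117, 0.0]
contact_force: [1.0, 0.2, 0.8]
grip_width: 0.0854
gripper_force: 0.0
```

```bash
python3 - <<'E'
from h import *
o=telemetry.get_obs();print(o["clock"],o["tcp_pos"],o["joints"].round(2));print(rot(o["orientation"]).round(3))
for p in [(.6,.05,.30),(.55,-.1,.30),(.40,-.285,.16)]: print(p,shift(p).round(3))
E
```

```text
0.9 [0.4159644  0.30078112 0.30102619] [-0.72  0.17 -0.03  1.88  0.01  1.09  1.06]
[[-0.97  -0.244 -0.   ]
 [-0.244  0.97  -0.   ]
 [ 0.    -0.    -1.   ]]
(0.6, 0.05, 0.3) [-0.469 -1.153  0.004]
(0.55, -0.1, 0.3) [-0.128 -1.686  0.005]
(0.4, -0.285, 0.16) [ 0.634 -2.256  0.565]
```

Call:
apply_moves --rows '[[[-0.1,-0.25,0],[0,0,0]],[[-0.2,-0.5,0],[0,0,0]],[[-0.25,-0.75,0],[0,0,0]],[[-0.2,-1,0],[0,0,0]],[[-0.2,-1,0],[0,0,0]]]'

```text
clock: 1.52
tcp_pos: [0.5261, 0.0676, 0.3011]
orientation: [0.376, -3.118, 0.003]
contact_force: [0.2, 0.9, 0.2]
grip_width: 0.0852
gripper_force: 0.0
```

Call:
apply_moves --rows '[[[0.1,-0.25,0],[0,0,0]],[[0.2,-0.5,0],[0,0,0]],[[0.3,-0.75,0.0],[0,0,0]],[[0.4,-1,0.1],[0,0,0]],[[0.4,-1,0.1],[0,0,0]]]'

```text
clock: 2.15
tcp_pos: [0.4886, -0.1969, 0.2755]
orientation: [0.381, -3.117, 0.001]
contact_force: [0.5, 1.1, 0.2]
grip_width: 0.0854
gripper_force: 0.0
```

```bash
python3 - <<'E'
from h import *
o=telemetry.get_obs();print(o["clock"],o["tcp_pos"],o["joints"].round(2))
for p in [(.38,-.280,.16)]: print(p,shift(p).round(3))
E
```

```text
2.15 [ 0.48863411 -0.19685712  0.27551519] [-0.02  0.22  0.34  1.9  -0.08  1.04  2.16]
(0.38, -0.28, 0.16) [ 0.501 -0.218  0.463]
```

Call:
apply_moves --rows '[[[0.2,-0.1,0.1],[0,0,0]],[[0.4,-0.2,0.3],[0,0,0]],[[0.5,-0.22,0.46],[0,0,0]],[[0.5,-0.22,0.46],[0,0,0]],[[0.5,-0.22,0.46],[0,0,0]],[[0.5,-0.22,0.46],[0,0,0]]]'

```text
clock: 2.9
tcp_pos: [0.3845, -0.2774, 0.1624]
orientation: [-0.392, 3.115, -0.002]
contact_force: [-0.2, 0.3, 0.8]
grip_width: 0.0858
gripper_force: 0.0
```

```bash
python3 - <<'E'
from h import *
import pickle
f=grab_frame("wrist");save(f,"w1");pickle.dump(f,open("w1.pkl","wb"))
o=telemetry.get_obs();print(o["clock"],o["tcp_pos"],o["joints"].round(2),o["contact_force"])
E
```

```text
2.95 [ 0.38434741 -0.27737526  0.16233798] [ 0.17  0.28  0.38  2.14 -0.15  0.75  2.47] [-0.36452212 -0.00219594  0.40684644]
```

View pics/w1.png

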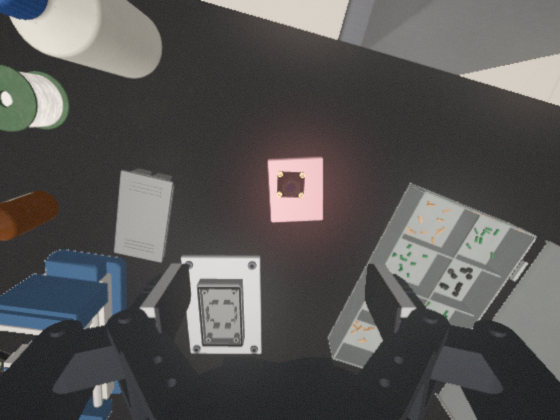

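The wrist view shows the module on the foam at about (291,185) with yellow holes at its corners. The housing plate is at (221,306), the blank cover at (144,215).

```bash
cat > m2.py <<'E'
from h import *
import pickle,sys
f=pickle.load(open("w1.pkl","rb"));im=f["frame"].astype(int)
r,g,b=im[...,0],im[...,1],im[...,2]
def comps(m,x0,y0,x1,y1,amin):
    M=np.zeros(m.shape,np.uint8);M[y0:y1,x0:x1]=m[y0:y1,x0:x1]
    n,_,st,c=cv2.connectedComponentsWithStats(M);return [(c[i],st[i,4]) for i in range(1,n) if st[i,4]>=amin]
Y=comps((r>130)&(g>100)&(b<g-30),262,150,325,225,2)
P=np.array([c for c,_ in Y]);W=cast(f,P,.010);print("dots",P.round(1).tolist(),(W*1000).round(1).tolist(),(W.mean(0)*1000).round(1))
D=comps((r<75),280,170,304,198,20);print("dark",D)
# pink-surrounded dark region incl. dots -> board outline
fo=((r>120)&(r>g+25)&(b>90)).astype(np.uint8);M=np.zeros_like(fo);M[150:230,262:330]=fo[150:230,262:330]
c,h=cv2.findContours(M,cv2.RETR_CCOMP,cv2.CHAIN_APPROX_NONE)
for k,cc in enumerate(c):
    if cv2.contourArea(cc)>100:
        q=cast(f,cc[:,0],.008)[:,:2].astype(np.float32)*1000;R_=cv2.minAreaRect(q);print("hole" if h[0][k][3]>=0 else "foam",np.round(R_[0],1),np.round(R_[1],1),round(R_[2],1))
pl=((r>170)&(abs(r-b)<25)).astype(np.uint8);M=np.zeros_like(pl);M[245:360,175:270]=pl[245:360,175:270]
c=max(cv2.findContours(M,cv2.RETR_EXTERNAL,cv2.CHAIN_APPROX_NONE)[0],key=cv2.contourArea)
q=cast(f,c[:,0],.006)[:,:2].astype(np.float32)*1000;print("plate",cv2.minAreaRect(q))
dk=comps(r<110,182,255,262,355,3);print("plate holes px",[(x.round(1).tolist(),a) for x,a in dk])
big=cv2.resize(f["frame"][150:360,175:330],None,fx=2.8,fy=2.8,interpolation=cv2.INTER_CUBIC);cv2.imwrite("pics/crop2.png",big[:,:,::-1])
E
python3 m2.py
```

```text
dots [[279.9, 174.1], [301.9, 174.7], [279.1, 193.8], [300.5, 194.9]] [[360.2, -281.7, 10.0], [355.8, -262.2, 10.0], [378.3, -277.9, 10.0], [374.4, -258.4, 10.0]] [ 367.2 -270.    10. ]
dark []
foam [ 371.8 -263.7] [61.5 50.9] 17.0
hole [ 366.9 -270. ] [24.9 25.6] 10.8
plate ((515.0985717773438, -304.44219970703125), (118.71981048583984, 79.25648498535156), 13.97093677520752)
plate holes px [([184.5, 255.0], np.int32(6)), ([201.0, 255.0], np.int32(3)), ([208.0, 255.0], np.int32(9)), ([218.5, 255.0], np.int32(4)), ([254.8, 278.2], np.int32(114)), ([189.5, 313.0], np.int32(710)), ([251.3, 265.9], np.int32(9)), ([221.4, 281.1], np.int32(134)), ([219.2, 321.8], np.int32(612)), ([214.6, 301.3], np.int32(15)), ([226.4, 301.8], np.int32(18)), ([207.2, 308.8], np.int32(6)), ([235.0, 309.0], np.int32(3)), ([207.5, 315.2], np.int32(11)), ([235.7, 316.7], np.int32(3)), ([216.1, 324.6], np.int32(19)), ([227.6, 324.6], np.int32(15)), ([261.0, 333.0], np.int32(3)), ([196.3, 348.5], np.int32(21)), ([252.8, 346.2], np.int32(4)), ([253.7, 349.8], np.int32(12))]
```

View pics/crop2.png

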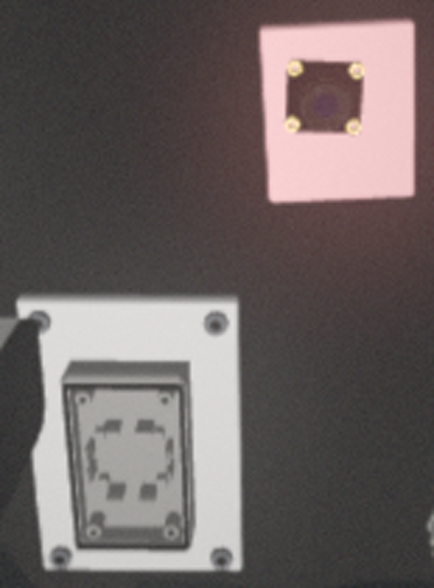

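```bash
python3 - <<'E'
from h import *
import pickle
f=pickle.load(open("w1.pkl","rb"))
print(cast(f,[[291.1,187.5]],.0235),shift((.367,-.270,.12)).round(3),rot(telemetry.get_obs()["orientation"]).round(3))
E
```

```text
[[ 0.36676939 -0.27001857  0.0235    ]] [0.06  0.046 0.169] [[-0.969 -0.247  0.002]
 [-0.247  0.969 -0.001]
 [-0.002 -0.001 -1.   ]]
```

Call:
apply_moves --rows '[[[0.06,0.046,0.169],[0,0,0]],[[0.06,0.046,0.169],[0,0,0]],[[0.06,0.046,0.169],[0,0,0]],[[0.06,0.046,0.169],[0,0,0]],[[0.06,0.046,0.169],[0,0,0]]]'

```text
clock: 3.58
tcp_pos: [0.3661, -0.2707, 0.1199]
orientation: [-0.388, 3.116, -0.002]
contact_force: [-0.2, 0.3, 0.2]
grip_width: 0.0851
gripper_force: 0.0
```

```bash
cat > m3.py <<'E'
from h import *
import pickle,sys
f=grab_frame("wrist");pickle.dump(f,open("w2.pkl","wb"));save(f,"w2")
im=f["frame"].astype(int);r,g,b=im[...,0],im[...,1],im[...,2]
o=telemetry.get_obs();print(o["clock"],o["tcp_pos"].round(4),o["joints"].round(2))
e=proj(f,[[.367,-.270,.010]])[0].astype(int);print(e)
M=np.zeros(r.shape,np.uint8);s=45;sl=(slice(e[1]-s,e[1]+s),slice(e[0]-s,e[0]+s))
M[sl]=((r>130)&(g>100)&(b<g-30))[sl]
n,_,st,c=cv2.connectedComponentsWithStats(M);P=np.array([c[i] for i in range(1,n) if st[i,4]>3]);W=cast(f,P,.010)*1000
print(P.round(1).tolist(),W[:,:2].round(1).tolist(),W.mean(0).round(1))
Rt=rot(o["orientation"]);print("in tool",(Rt.T@(W.mean(0)/1000-o["tcp_pos"])*1000).round(1))
E
python3 m3.py
```

```text
3.625 [ 0.3659 -0.2706  0.1197] [ 0.2   0.33  0.35  2.21 -0.19  0.63  2.51]
[278 216]
[[266.2, 204.7], [291.5, 205.5], [265.5, 226.7], [290.4, 227.6]] [[360.2, -281.8], [355.9, -262.2], [378.4, -277.9], [374.2, -258.3]] [ 367.2 -270.    10. ]
in tool [ -1.2   0.3 109.7]
```

Call:
apply_moves --rows '[[[-0.25,-0.13,-0.04],[0,0,0]],[[-0.5,-0.26,-0.04],[0,0,0]],[[-0.544,-0.279,-0.04],[0,0,0]],[[-0.544,-0.279,-0.04],[0,0,0]],[[-0.544,-0.279,-0.04],[0,0,0]],[[-0.544,-0.279,-0.04],[0,0,0]]]'

```text
clock: 4.38
tcp_pos: [0.5128, -0.3045, 0.1291]
orientation: [0.387, -3.117, -0.001]
contact_force: [-1.0, 0.3, -0.3]
grip_width: 0.0853
gripper_force: 0.0
```

```bash
cat > m4.py <<'E'
from h import *
import pickle,sys
f=grab_frame("wrist");pickle.dump(f,open("w3.pkl","wb"));save(f,"w3")
o=telemetry.get_obs();print(o["clock"],o["tcp_pos"].round(4),o["joints"].round(2))
im=f["frame"].astype(int);r,g,b=im[...,0],im[...,1],im[...,2]
e=proj(f,[[.515,-.304,.02]])[0];print(e)
big=cv2.resize(f["frame"][100:350,120:440],None,fx=2.4,fy=2.4,interpolation=cv2.INTER_CUBIC);cv2.imwrite("pics/crop3.png",big[:,:,::-1])
E
python3 m4.py
```

```text
4.425 [ 0.513  -0.3045  0.1291] [ 0.18  0.52  0.34  1.87 -0.23  0.79  2.45]
[277.66611082 218.19448273]
```

View pics/crop3.png

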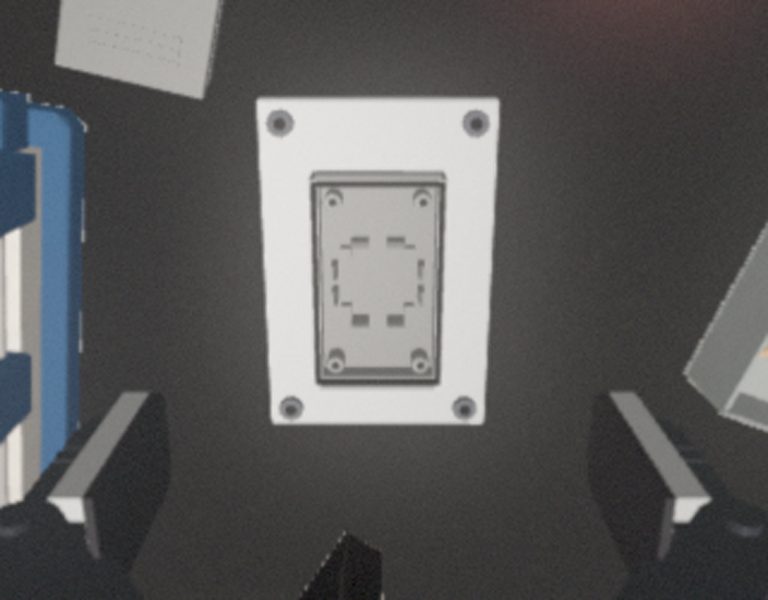

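The plate is seen square-on with screws at crop (280,123), (476,123), (291,408), (464,408). The housing mouth is at (378,278).

```bash
cat > m5.py <<'E'
from h import *
import pickle
f=pickle.load(open("w3.pkl","rb"));im=f["frame"].astype(int);r=im[...,0]
S=np.array([[280,123],[476,123],[291,408],[464,408]])/2.4+[120,100]
def comp(x,y,s,t):
    x0,y0=int(x-s),int(y-s);p=255-im[y0:y0+2*s+1,x0:x0+2*s+1].mean(2);w=np.clip(p-t,0,None)
    yy,xx=np.mgrid[:2*s+1,:2*s+1];return [x0+(w*xx).sum()/w.sum(),y0+(w*yy).sum()/w.sum()]
H=np.array([comp(x,y,8,100) for x,y in S]);W=cast(f,H,.006)*1000
print("screws",W[:,:2].round(1).tolist(),W.mean(0).round(2))
for a,b in((0,2),(1,3),(1,0),(3,2)):
    d=W[a]-W[b];print(np.linalg.norm(d).round(1),np.degrees(np.arctan2(d[1],d[0])).round(1))
pl=(r>150).astype(np.uint8);M=np.zeros_like(pl);M[138:280,222:330]=pl[138:280,222:330]
c=max(cv2.findContours(M,cv2.RETR_EXTERNAL,cv2.CHAIN_APPROX_NONE)[0],key=cv2.contourArea)
print("plate",cv2.minAreaRect((cast(f,c[:,0],.006)[:,:2]*1000).astype(np.float32)))
# inner mouth: bright floor region bounded by dark seal ring
fl=((r>105)&(r<215)).astype(np.uint8)
M=np.zeros_like(fl);M[172:262,245:310]=(r<95)[172:262,245:310]
c=cv2.findContours(M,cv2.RETR_EXTERNAL,cv2.CHAIN_APPROX_NONE)[0];c=max(c,key=lambda q:cv2.boundingRect(q)[2]*cv2.boundingRect(q)[3])
print("ring px",cv2.boundingRect(c),"@.023",cv2.minAreaRect((cast(f,c[:,0],.0215)[:,:2]*1000).astype(np.float32)))
# four floor posts and four pads
for nm,pts,z in(("posts",[[333,199],[424,199],[336,362],[421,362]],.014),("pads",[[360,242],[396,242],[360,320],[396,320]],.013)):
    w=cast(f,np.array(pts)/2.4+[120,100],z)*1000;print(nm,w.mean(0).round(1),w[:,:2].round(1).tolist())
E
python3 m5.py
```

```text
screws [[473.1, -348.5], [457.3, -285.7], [579.3, -321.9], [563.2, -258.9]] [ 518.23 -303.75    6.  ]
109.5 -166.0
109.2 -165.8
64.8 104.1
65.1 104.4
plate ((515.5447998046875, -304.4796142578125), (119.1950454711914, 79.64973449707031), 14.088350296020508)
ring px (252, 258, 50, 2) @.023 ((548.9281616210938, -296.4173583984375), (0.9170212745666504, 40.541595458984375), 14.1358060836792)
posts [ 516.9 -303.5   14. ] [[492.1, -325.2], [484.8, -296.1], [549.0, -310.8], [541.7, -281.7]]
pads [ 516.7 -303.7   13. ] [[504.5, -313.0], [501.5, -301.3], [531.9, -306.3], [528.8, -294.2]]
```

```bash
python3 - <<'E'
from h import *
import pickle
f=pickle.load(open("w3.pkl","rb"));im=f["frame"].astype(int).mean(2)
# profiles across seal: mid-columns and mid-rows
print("col",im[168:186,272:284].mean(1).round(),"\nbot",im[250:268,272:284].mean(1).round())
print("L",im[205:225,244:262].mean(0).round(),"\nR",im[205:225,292:312].mean(0).round())
w=cast(f,np.array([[313,183],[443,183],[318,384],[439,384]])/2.4+[120,100],.023)*1000;print(w.mean(0),w.round(1))
o=telemetry.get_obs();print(f["origin"],o["tcp_pos"])
E
```

```text
col [223. 222. 210. 156. 143. 159. 168. 144.  97. 116. 160. 180. 181. 182.
 182. 182. 181. 182.] 
bot [177. 175. 163. 118. 108. 110. 125. 142.  88.  80. 121. 174. 203. 218.
 219. 219. 219. 219.]
L [224. 224. 224. 224. 223. 209. 142.  99. 126. 152. 162. 181. 183. 180.
 164. 142. 146. 176.] 
R [177. 172. 146. 145. 159. 175. 176. 174. 160. 145. 123.  97. 140. 204.
 217. 218. 218. 218. 218. 218.]
[ 515.44073766 -303.93852602   23.        ] [[ 486.6 -332.4   23. ]
 [ 476.6 -292.8   23. ]
 [ 554.3 -315.4   23. ]
 [ 544.2 -275.2   23. ]]
[ 0.43889038 -0.32357816  0.24730897] [ 0.51301165 -0.30454065  0.12914925]
```

Call:
apply_moves --rows '[[[0.25,0.13,0],[0,0,0]],[[0.5,0.26,0],[0,0,0]],[[0.535,0.28,0.1],[0,0,0]],[[0.535,0.28,0.18],[0,0,0]],[[0.535,0.28,0.18],[0,0,0]],[[0.535,0.28,0.18],[0,0,0]],[[0.535,0.28,0.18],[0,0,0]]]' --jaw -0.1 --newtons 20

```text
clock: 5.3
tcp_pos: [0.368, -0.2698, 0.0848]
orientation: [-0.388, 3.116, -0.001]
contact_force: [-0.8, -0.1, -0.1]
grip_width: 0.0384
gripper_force: 0.0
```

```bash
python3 - <<'E'
from h import *
f=grab_frame("wrist");save(f,"w4")
o=telemetry.get_obs();print(o["clock"],o["tcp_pos"].round(4),o["grip_width"],shift((.3672,-.270,.041)).round(4))
E
```

```text
5.35 [ 0.3679 -0.2697  0.0847] 0.03844918985646218 [ 0.0031 -0.0002  0.1746]
```

View pics/w4.png

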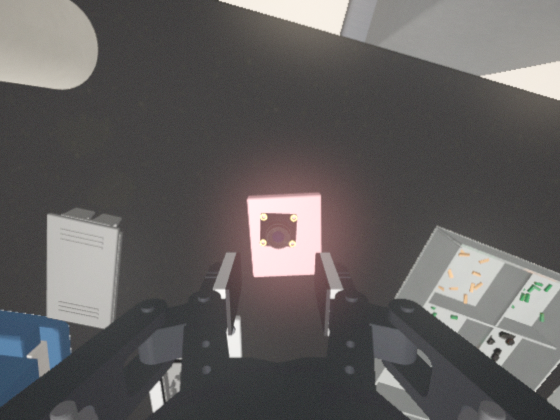

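The barrel at (278,236) lies midway between the jaws at (228 to 330). I'll descend and grip.

Call:
apply_moves --rows '[[[0.003,0,0.1],[0,0,0]],[[0.003,0,0.14],[0,0,0]],[[0.003,0,0.172],[0,0,0]],[[0.003,0,0.172],[0,0,0]],[[0.003,0,0.172],[0,0,0]]]'

```text
clock: 5.98
tcp_pos: [0.3668, -0.2698, 0.0414]
orientation: [-0.388, 3.117, -0.001]
contact_force: [-1.0, 0.4, -0.6]
grip_width: 0.0384
gripper_force: 0.0
```

Call:
apply_moves --rows '[[[0,0,0],[0,0,0]],[[0,0,0],[0,0,0]],[[0,0,0],[0,0,0]],[[0,0,0],[0,0,0]],[[0,0,0],[0,0,0]],[[0,0,0],[0,0,0]]]' --jaw -1 --newtons 25

```text
clock: 6.72
tcp_pos: [0.3668, -0.2698, 0.0415]
orientation: [-0.388, 3.117, -0.0]
contact_force: [0.1, 0.4, 5.8]
grip_width: 0.0152
gripper_force: 24.4
```

Call:
apply_moves --rows '[[[0,0,-0.02],[0,0,0]],[[0,0,-0.08],[0,0,0]],[[0,0,-0.2],[0,0,0]],[[0,0,-0.2],[0,0,0]],[[0,0,-0.2],[0,0,0]]]'

```text
clock: 7.35
tcp_pos: [0.3666, -0.2695, 0.0913]
orientation: [-0.389, 3.117, -0.0]
contact_force: [-0.9, -0.7, -0.5]
grip_width: 0.0153
gripper_force: 24.4
```

```bash
python3 - <<'E'
from h import *
import pickle
f=grab_frame("wrist");pickle.dump(f,open("w5.pkl","wb"))
o=telemetry.get_obs();print(o["clock"],o["tcp_pos"].round(4),o["grip_width"],o["gripper_force"],o["contact_force"])
c=cv2.resize(f["frame"][150:350,160:400],None,fx=3,fy=3,interpolation=cv2.INTER_CUBIC);cv2.imwrite("pics/crop5.png",c[:,:,::-1])
E
```

```text
7.4 [ 0.3663 -0.2693  0.0908] 0.015202732122080181 24.409989416599274 [-0.29777193  0.11516677  0.18235772]
```

View pics/crop5.png

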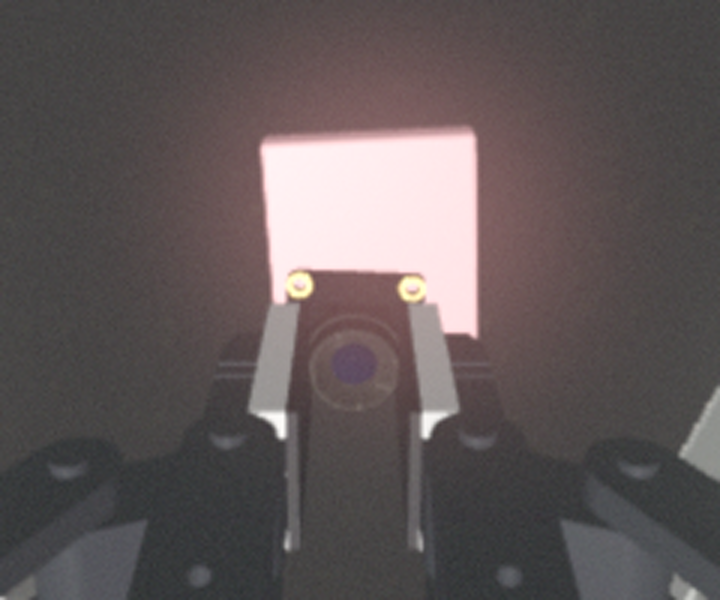

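The module is held level, with front holes at crop (300,285) and (412,289) and the lens at (354,363).

```bash
python3 - <<'E'
from h import *
import pickle
f=pickle.load(open("w5.pkl","rb"));o=telemetry.get_obs();t=o["tcp_pos"];Rt=rot(o["orientation"])
im=f["frame"].astype(int);r,g,b=im[...,0],im[...,1],im[...,2]
M=np.zeros(r.shape,np.uint8);M[235:255,245:310]=((r>130)&(g>100)&(b<g-30))[235:255,245:310]
n,_,st,c=cv2.connectedComponentsWithStats(M);P=np.array([c[i] for i in range(1,n) if st[i,4]>5]);P=P[np.argsort(P[:,0])];print(P)
for zz in(.029,.0315,.034):
    w=cast(f,P,t[2]-zz);d=(w[1]-w[0]);q=(Rt.T@(w-t).T).T*1000
    print(zz,np.linalg.norm(d)*1000,"yaw y",np.degrees(np.arctan2(d[1],d[0])),q.round(1),(q.mean(0)-[9.25,0,0]).round(2))
w=cast(f,np.array([[354,363]])/3+[160,150],t[2]-.018);print("lens tool",(Rt.T@(w[0]-t)*1000).round(2))
print("tool y yaw",np.degrees(np.arctan2(Rt[1,1],Rt[0,1])))
print(shift((.5155,-.3041,.09)).round(3))
E
```

```text
[[259.69090909 244.58181818]
 [296.87931034 245.94827586]]
0.029 19.84398458838582 yaw y 101.93948135771524 [[10.1 -9.9 29. ]
 [ 9.3  9.9 29. ]] [ 4.9e-01 -2.0e-02  2.9e+01]
0.0315 20.18018192832683 yaw y 101.93948135771524 [[  9.  -10.1  31.5]
 [  8.2  10.1  31.5]] [-6.40e-01 -2.00e-02  3.15e+01]
0.034 20.51637926826778 yaw y 101.93948135771512 [[  7.9 -10.3  34. ]
 [  7.1  10.2  34. ]] [-1.77e+00 -1.00e-02  3.40e+01]
lens tool [ 0.46 -0.19 18.  ]
tool y yaw 104.21785820690673
[-0.544 -0.281  0.003]
```

Call:
apply_moves --rows '[[[-0.2,-0.1,0],[0,0,-0.012]],[[-0.4,-0.2,0],[0,0,-0.012]],[[-0.544,-0.281,0],[0,0,-0.012]],[[-0.544,-0.281,0.03],[0,0,-0.012]],[[-0.544,-0.281,0.09],[0,0,-0.012]],[[-0.544,-0.281,0.1],[0,0,-0.012]],[[-0.544,-0.281,0.1],[0,0,-0.012]],[[-0.544,-0.281,0.1],[0,0,-0.012]]]'

```text
clock: 8.4
tcp_pos: [0.5154, -0.3045, 0.0664]
orientation: [-0.446, 3.109, -0.0]
contact_force: [0.9, 0.3, -0.2]
grip_width: 0.015
gripper_force: 24.5
```

```bash
cat > m6.py <<'E'
from h import *
import pickle
f=grab_frame("wrist");pickle.dump(f,open("w6.pkl","wb"));o=telemetry.get_obs();t=o["tcp_pos"];Rt=rot(o["orientation"])
print(o["clock"],t.round(4),o["contact_force"].round(2),np.degrees(np.arctan2(Rt[1,1],Rt[0,1])))
print(shift((.5155,-.3041,.0495)).round(4))
im=f["frame"].astype(int).mean(2)
# dark mouth lines either side of the board front (seal left/right cols, near row)
e=proj(f,[[.5155,-.3041,.023]])[0];print(e)
c=cv2.resize(f["frame"][130:290,180:380],None,fx=4,fy=4,interpolation=cv2.INTER_CUBIC)[:600];cv2.imwrite("pics/crop6.png",c[:,:,::-1])
E
python3 m6.py
```

```text
8.45 [ 0.5156 -0.3045  0.0665] [-1.02  0.66  0.45] 106.34996126768586
[0.0001 0.0017 0.0681]
[278.58376859 251.34422442]
```

View pics/crop6.png

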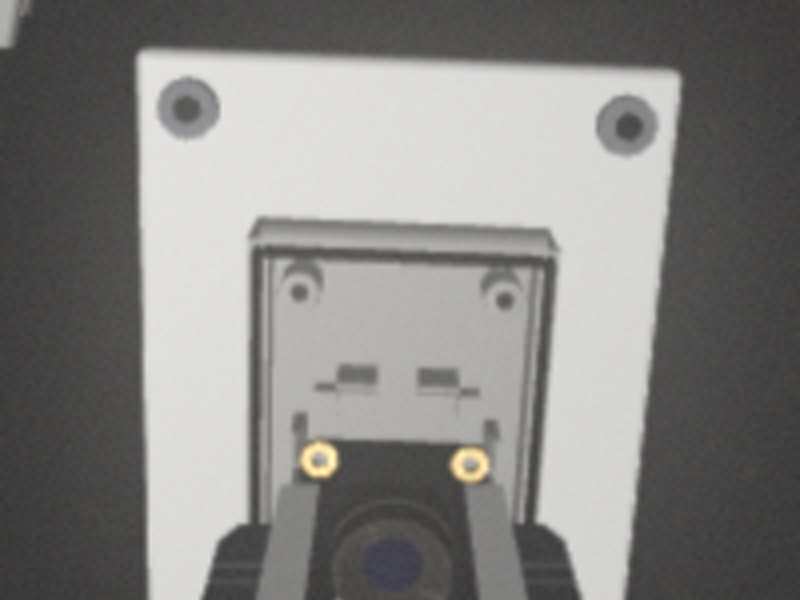

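The board and pocket are aligned. The holes at (319,459) and (470,463) are centred at column 394.5, against about 396 for the pocket, with matching tilt. I'll lower the module slowly.

Call:
apply_moves --rows '[[[0,0.001,0.02],[0,0,0]],[[0,0.001,0.035],[0,0,0]],[[0,0.001,0.045],[0,0,0]],[[0,0.001,0.05],[0,0,0]],[[0,0.001,0.055],[0,0,0]],[[0,0.001,0.058],[0,0,0]],[[0,0.001,0.058],[0,0,0]]]'

```text
clock: 9.32
tcp_pos: [0.5155, -0.3041, 0.0515]
orientation: [0.447, -3.11, 0.0]
contact_force: [-0.0, 0.2, 0.1]
grip_width: 0.015
gripper_force: 24.5
```

Call:
apply_moves --rows '[[[0,0,0.003],[0,0,0]],[[0,0,0.006],[0,0,0]],[[0,0,0.009],[0,0,0]],[[0,0,0.009],[0,0,0]],[[0,0,0.009],[0,0,0]]]'

```text
clock: 9.95
tcp_pos: [0.5156, -0.3042, 0.0495]
orientation: [-0.447, 3.109, 0.0]
contact_force: [-1.0, 1.0, 4.2]
grip_width: 0.015
gripper_force: 24.8
```

Call:
apply_moves --rows '[[[0,0,0.001],[0,0,0]],[[0,0,0.002],[0,0,0]],[[0,0,0.002],[0,0,0]]]'

```text
clock: 10.32
tcp_pos: [0.5157, -0.3042, 0.0494]
orientation: [-0.447, 3.109, 0.0]
contact_force: [-1.8, 1.7, 7.4]
grip_width: 0.0148
gripper_force: 25.2
```

Stiff contact at the seat height. I'll release and rise.

Call:
apply_moves --rows '[[[0,0,-0.002],[0,0,0]],[[0,0,-0.002],[0,0,0]],[[0,0,-0.002],[0,0,0]],[[0,0,-0.002],[0,0,0]],[[0,0,-0.1],[0,0,0]],[[0,0,-0.25],[0,0,0]],[[0,0,-0.33],[0,0,0]],[[0,0,-0.33],[0,0,0]],[[0,0,-0.33],[0,0,0]]]' --jaw 0

```text
clock: 11.45
tcp_pos: [0.5151, -0.3037, 0.1304]
orientation: [0.447, -3.109, -0.001]
contact_force: [0.0, 0.7, 0.1]
grip_width: 0.0427
gripper_force: 0.0
```

```bash
cat > m7.py <<'E'
from h import *
import pickle
f=grab_frame("wrist");pickle.dump(f,open("w7.pkl","wb"));save(f,"w7");o=telemetry.get_obs();t=o["tcp_pos"]
print(o["clock"],t.round(4),o["contact_force"].round(2))
im=f["frame"].astype(int);r,g,b=im[...,0],im[...,1],im[...,2]
e=proj(f,[[.5155,-.3041,.018]])[0].astype(int);s=35;sl=(slice(e[1]-s,e[1]+s),slice(e[0]-s,e[0]+s))
M=np.zeros(r.shape,np.uint8);M[sl]=((r>120)&(g>90)&(b<g-25))[sl]
n,_,st,c=cv2.connectedComponentsWithStats(M);P=np.array([c[i] for i in range(1,n) if st[i,4]>3]);P=P[np.argsort(P[:,1])];W=cast(f,P,.018)*1000
print(W[:,:2].round(1).tolist(),W.mean(0).round(1))
if len(W)==4:
  for a,b_ in((0,1),(2,3),(0,2),(1,3)): d=W[b_]-W[a];print(np.linalg.norm(d).round(1),np.degrees(np.arctan2(d[1],d[0])).round(1))
E
python3 m7.py
```

```text
11.5 [ 0.5149 -0.3037  0.1301] [-0.34  0.33 -0.82]
[[509.2, -316.4], [504.3, -296.9], [527.6, -311.7], [522.7, -292.2]] [ 516.  -304.3   18. ]
20.2 104.2
20.1 104.1
19.0 14.3
19.1 14.1
```

The module is seated at (516.0, -304.3) mm with yaw 14.2°. That is centred and within its yaw. Next, the cover.

Call:
apply_moves --rows '[[[-0.1,0.14,-0.2],[0,0,0]],[[-0.25,0.36,-0.28],[0,0,0]],[[-0.4,0.57,-0.28],[0,0,0]],[[-0.55,0.78,-0.28],[0,0,-0.01]],[[-0.7,1,-0.28],[0,0,-0.014]],[[-0.7,1,-0.2],[0,0,-0.014]],[[-0.7,1,-0.2],[0,0,-0.014]]]' --jaw 1

```text
clock: 12.38
tcp_pos: [0.6114, -0.0137, 0.1784]
orientation: [0.519, -3.093, -0.001]
contact_force: [-0.3, -0.5, 0.1]
grip_width: 0.0852
gripper_force: 0.0
```

```bash
python3 - <<'E'
from h import *
o=telemetry.get_obs();print(o["clock"],o["tcp_pos"].round(4),o["joints"].round(2),shift((.626,.026,.17)).round(3))
E
```

```text
12.375 [ 0.6114 -0.0137  0.1784] [-0.3   0.47  0.3   1.8  -0.17  0.9   1.97] [-0.107  0.131  0.033]
```

Call:
apply_moves --rows '[[[-0.1,0.12,0.08],[0,0,0]],[[-0.1,0.13,0.15],[0,0,0]],[[-0.1,0.13,0.17],[0,0,0]],[[-0.1,0.13,0.17],[0,0,0]],[[-0.1,0.13,0.17],[0,0,0]]]'

```text
clock: 13.0
tcp_pos: [0.6265, 0.0223, 0.1396]
orientation: [-0.512, 3.099, -0.001]
contact_force: [-0.4, -0.3, -0.6]
grip_width: 0.0856
gripper_force: 0.0
```

```bash
cat > m8.py <<'E'
from h import *
import pickle
f=grab_frame("wrist");pickle.dump(f,open("w8.pkl","wb"));save(f,"w8");o=telemetry.get_obs();t=o["tcp_pos"];Rt=rot(o["orientation"])
print(o["clock"],t.round(4),"tool y yaw",np.degrees(np.arctan2(Rt[1,1],Rt[0,1])).round(2))
im=f["frame"].astype(int);v=im.mean(2);e=proj(f,[[.626,.025,.019]])[0];print(e)
for th in(90,110,130):
    M=((v>th)&(np.ptp(im,axis=2)<25)).astype(np.uint8);n,L,st,c=cv2.connectedComponentsWithStats(M)
    x,y=int(e[0]),int(e[1]);l=max(range(1,n),key=lambda i:st[i,4]*(np.hypot(*(c[i]-e))<40))
    B=(L==l).astype(np.uint8);cs,h=cv2.findContours(B,cv2.RETR_CCOMP,cv2.CHAIN_APPROX_NONE)
    for k,cc in enumerate(cs):
        if cv2.contourArea(cc)>60:
            q=(cast(f,cc[:,0],.019)[:,:2]*1000).astype(np.float32);m=cv2.minAreaRect(q);print(th,"hole" if h[0][k][3]>=0 else "out",np.round(m[0],1),np.round(m[1],1),round(m[2],1),cv2.boundingRect(cc))
E
python3 m8.py
```

```text
13.05 [0.6266 0.0228 0.1397] tool y yaw 108.8
[281.0765649  211.37920414]
90 out [625.7  26.2] [84.  47.2] 19.2 (253, 161, 60, 97)
90 hole [625.8  26.2] [21.9 22.6] 18.8 (269, 199, 28, 26)
110 out [626.3  26.4] [82.4 46.5] 19.2 (254, 163, 58, 95)
110 hole [625.9  26.2] [23.1 22.9] 63.1 (269, 199, 29, 27)
130 out [626.3  26.4] [82.1 46.1] 19.2 (254, 163, 58, 95)
130 hole [626.1  26.5] [23.7 24.2] 64.8 (268, 198, 30, 29)
```

Cover centre is (626.1, 26.3) mm, yaw 19.2°, with measured outline and hole matching 81.6×46 and 23 mm. I'll descend on it.

Call:
apply_moves --rows '[[[-0.003,0.014,0.1],[0,0,-0.002]],[[-0.003,0.014,0.25],[0,0,-0.002]],[[-0.003,0.014,0.36],[0,0,-0.002]],[[-0.003,0.014,0.42],[0,0,-0.002]],[[-0.003,0.014,0.438],[0,0,-0.002]],[[-0.003,0.014,0.438],[0,0,-0.002]],[[-0.003,0.014,0.438],[0,0,-0.002]]]'

```text
clock: 13.92
tcp_pos: [0.6266, 0.0275, 0.0304]
orientation: [-0.525, 3.096, -0.0]
contact_force: [-0.7, -0.2, -0.3]
grip_width: 0.0853
gripper_force: 0.0
```

```bash
python3 - <<'E'
from h import *
o=telemetry.get_obs();print(o["clock"],o["tcp_pos"].round(4),o["contact_force"].round(1),shift((.6261,.0263,.030)).round(4))
E
```

```text
13.925 [0.6266 0.0275 0.0304] [-0.7 -0.2 -0.3] [ 0.0033 -0.0039  0.0017]
```

Call:
apply_moves --rows '[[[0.003,-0.004,0.002],[0,0,0]],[[0.003,-0.004,0.002],[0,0,0]],[[0.003,-0.004,0.002],[0,0,0]],[[0.003,-0.004,0.002],[0,0,0]],[[0.003,-0.004,0.002],[0,0,0]],[[0.003,-0.004,0.002],[0,0,0]],[[0.003,-0.004,0.002],[0,0,0]],[[0.003,-0.004,0.002],[0,0,0]]]' --jaw -1 --newtons 40

```text
clock: 14.92
tcp_pos: [0.6256, 0.0261, 0.0292]
orientation: [-0.525, 3.097, -0.0]
contact_force: [-0.6, -0.9, 5.8]
grip_width: 0.045
gripper_force: 40.7
```

Call:
apply_moves --rows '[[[0,0,-0.05],[0,0,0]],[[0,0,-0.2],[0,0,0]],[[0,0,-0.4],[0,0,0]],[[0,0,-0.5],[0,0,0]],[[0,0,-0.5],[0,0,0]],[[0,0,-0.5],[0,0,0]]]'

```text
clock: 15.68
tcp_pos: [0.6246, 0.0265, 0.153]
orientation: [0.525, -3.096, -0.0]
contact_force: [-0.1, -0.7, -0.1]
grip_width: 0.0448
gripper_force: 41.6
```

```bash
cat > m9.py <<'E'
from h import *
import pickle
f=grab_frame("wrist");pickle.dump(f,open("w9.pkl","wb"));save(f,"w9");o=telemetry.get_obs();t=o["tcp_pos"];Rt=rot(o["orientation"])
print(o["clock"],t.round(4),o["grip_width"].round(4),"tool y yaw",np.degrees(np.arctan2(Rt[1,1],Rt[0,1])).round(2))
im=f["frame"].astype(int);v=im.mean(2)
for dz in(.010,.0115,.013):
    e=proj(f,t+Rt@[0,0,dz])[0]
    for th in(100,130):
        M=((v<th)).astype(np.uint8);n,L,st,c=cv2.connectedComponentsWithStats(M)
        k=[i for i in range(1,n) if 100<st[i,4]<4000 and np.hypot(*(c[i]-e))<25]
        for i in k:
            B=(L==i).astype(np.uint8);cc=cv2.findContours(B,0,1)[0][0];q=cast(f,cc[:,0],t[2]-dz);p=(Rt.T@(q-t).T).T[:,:2]*1000;m=cv2.minAreaRect(p.astype(np.float32));print(dz,th,"hole tool",np.round(m[0],2),np.round(m[1],1),e.round(),cv2.boundingRect(cc))
E
python3 m9.py
```

```text
Traceback (most recent call last):
  File "m9.py", line 4, in <module>
    print(o["clock"],t.round(4),o["grip_width"].round(4),"tool y yaw",np.degrees(np.arctan2(Rt[1,1],Rt[0,1])).round(2))
                                ^^^^^^^^^^^^^^^^^^^^^
AttributeError: 'float' object has no attribute 'round'
```

```bash
sed -i 's/o\["grip_width"\].round(4)/o["grip_width"]/' m9.py; python3 m9.py
```

```text
15.775 [0.6243 0.0263 0.1523] 0.04470564442930784 tool y yaw 109.26
0.01 100 hole tool [-0.39 -0.21] [20.8 21.8] [278. 281.] (255, 262, 46, 39)
0.01 130 hole tool [-1.54 -0.23] [23.1 22.8] [278. 281.] (254, 262, 48, 43)
0.0115 100 hole tool [-1.29 -0.21] [21. 22.] [278. 279.] (255, 262, 46, 39)
0.0115 130 hole tool [-2.45 -0.23] [23.3 23.1] [278. 279.] (254, 262, 48, 43)
0.013 100 hole tool [-2.18 -0.21] [21.3 22.3] [278. 277.] (255, 262, 46, 39)
0.013 130 hole tool [-3.36 -0.23] [23.6 23.3] [278. 277.] (254, 262, 48, 43)
```

```bash
python3 - <<'E'
from h import *
import pickle
f=pickle.load(open("w9.pkl","rb"));v=f["frame"].astype(float).mean(2);o=telemetry.get_obs();t=o["tcp_pos"];Rt=rot(o["orientation"])
for x in(262,285): print(x,v[120:300,x-4:x+5].mean(1).round().astype(int).tolist())
for dz in(.0085,.0102,.012):
    for n,c in(("near edge +40.8",[40.8,0,dz]),("hole near",[11.5,0,dz]),("hole far",[-11.5,0,dz])): print(dz,n,proj(f,t+Rt@np.array(c[:2]+[0])*[1e-3]*3+Rt@[0,0,dz])[0].round(1) if 0 else proj(f,t+Rt@np.array([c[0]/1000,0,dz]))[0].round(1))
E
```

```text
262 [53, 53, 54, 53, 55, 55, 53, 54, 54, 55, 54, 55, 54, 55, 54, 54, 55, 54, 55, 53, 54, 54, 54, 56, 54, 56, 54, 54, 54, 55, 55, 55, 56, 55, 57, 56, 54, 55, 57, 56, 57, 56, 56, 57, 57, 57, 57, 58, 59, 57, 58, 59, 58, 60, 60, 60, 60, 60, 60, 60, 60, 62, 61, 61, 62, 63, 63, 63, 64, 64, 71, 86, 93, 93, 94, 94, 95, 94, 93, 96, 104, 137, 170, 174, 174, 175, 174, 174, 174, 174, 174, 174, 174, 174, 174, 174, 174, 170, 155, 152, 173, 176, 174, 174, 174, 167, 154, 172, 175, 174, 174, 173, 169, 154, 152, 172, 174, 173, 173, 172, 172, 172, 172, 172, 172, 172, 171, 171, 172, 172, 171, 171, 172, 171, 171, 171, 170, 166, 159, 160, 161, 165, 169, 168, 159, 142, 123, 110, 99, 87, 77, 73, 73, 72, 72, 72, 73, 72, 71, 73, 72, 72, 72, 72, 71, 71, 71, 72, 72, 73, 74, 77, 78, 85, 93, 99, 106, 116, 126, 136]
285 [52, 53, 53, 55, 53, 55, 54, 53, 54, 52, 54, 54, 52, 54, 54, 55, 54, 55, 53, 55, 54, 55, 54, 56, 54, 54, 56, 55, 55, 55, 54, 56, 55, 56, 56, 56, 56, 56, 55, 56, 57, 56, 57, 57, 57, 57, 58, 58, 58, 58, 57, 59, 60, 59, 60, 59, 59, 60, 60, 62, 62, 62, 62, 63, 62, 61, 64, 63, 64, 64, 69, 80, 85, 85, 85, 87, 86, 88, 92, 95, 104, 135, 168, 171, 171, 170, 171, 171, 171, 171, 171, 171, 171, 171, 171, 171, 171, 167, 152, 150, 169, 172, 172, 171, 170, 161, 142, 168, 172, 171, 172, 170, 167, 153, 150, 169, 171, 170, 171, 170, 170, 170, 170, 169, 170, 170, 169, 169, 169, 169, 169, 169, 168, 169, 168, 163, 150, 153, 165, 168, 168, 162, 133, 99, 79, 75, 73, 73, 73, 74, 73, 72, 74, 73, 73, 72, 72, 73, 72, 72, 71, 71, 72, 72, 72, 71, 72, 72, 71, 71, 72, 73, 73, 72, 71, 71, 74, 80, 88, 99]
0.0085 near edge +40.8 [278.  200.1]
0.0085 hole near [277.9 260.6]
0.0085 hole far [277.9 303. ]
0.0102 near edge +40.8 [278. 199.]
0.0102 hole near [277.9 259. ]
0.0102 hole far [277.9 301. ]
0.012 near edge +40.8 [278. 198.]
0.012 hole near [277.9 257.2]
0.012 hole far [277.9 298.9]
```

Call:
apply_moves --rows '[[[0.1,-0.15,-0.14],[0,0,0]],[[0.2,-0.32,-0.14],[0,0,0.01]],[[0.35,-0.54,-0.14],[0,0,0.02]],[[0.55,-0.75,-0.14],[0,0,0.028]],[[0.75,-0.97,-0.14],[0,0,0.028]],[[0.75,-0.97,-0.1],[0,0,0.028]],[[0.75,-0.97,-0.1],[0,0,0.028]]]'

```text
clock: 16.65
tcp_pos: [0.5257, -0.2669, 0.1772]
orientation: [0.38, -3.115, -0.001]
contact_force: [0.1, 0.2, -0.9]
grip_width: 0.0446
gripper_force: 41.6
```

```bash
python3 - <<'E'
from h import *
o=telemetry.get_obs();Rt=rot(o["orientation"]);print(o["clock"],o["tcp_pos"].round(4),np.degrees(np.arctan2(Rt[1,1],Rt[0,1])),shift((.515,-.3042,.062)).round(4))
E
```

```text
16.65 [ 0.5257 -0.2669  0.1772] 103.907665679744 [ 0.0758 -0.1348  0.4608]
```

Call:
apply_moves --rows '[[[0.076,-0.135,0.1],[0,0,-0.001]],[[0.076,-0.135,0.25],[0,0,-0.001]],[[0.076,-0.135,0.4],[0,0,-0.001]],[[0.076,-0.135,0.455],[0,0,-0.001]],[[0.076,-0.135,0.455],[0,0,-0.001]],[[0.076,-0.135,0.455],[0,0,-0.001]]]'

```text
clock: 17.4
tcp_pos: [0.5192, -0.302, 0.0663]
orientation: [-0.394, 3.115, -0.002]
contact_force: [0.5, -0.1, -0.9]
grip_width: 0.0446
gripper_force: 41.6
```

```bash
python3 - <<'E'
from h import *
import pickle
f=grab_frame("wrist");pickle.dump(f,open("w10.pkl","wb"))
o=telemetry.get_obs();t=o["tcp_pos"];Rt=rot(o["orientation"]);print(o["clock"],t.round(4),o["contact_force"].round(1),np.degrees(np.arctan2(Rt[1,1],Rt[0,1])),shift((.515,-.3042,.062)).round(4))
v=f["frame"].astype(float).mean(2)
print(proj(f,[[.516,-.3043,.0315]]),proj(f,t+Rt@[-.0009,0,.0102]))
c=f["frame"][110:320,160:400];c=cv2.resize(c,None,fx=2.8,fy=2.8,interpolation=cv2.INTER_CUBIC);cv2.imwrite("pics/crop10.png",c[:,:,::-1])
print([v[150:310,x-3:x+4].mean(1).round().astype(int).tolist() for x in (278,)])
E
```

```text
17.45 [ 0.5193 -0.3022  0.0665] [ 0.1  0.8 -0.3] 104.40265692683772 [ 0.0186 -0.0036  0.018 ]
[[275.50492602 251.53636719]] [[277.7272749  282.56482725]]
[[224, 224, 225, 225, 224, 225, 225, 225, 225, 225, 225, 225, 225, 224, 225, 225, 224, 224, 225, 225, 224, 225, 225, 224, 224, 224, 223, 214, 173, 138, 144, 158, 170, 180, 170, 106, 92, 107, 149, 182, 185, 184, 185, 184, 184, 184, 183, 173, 136, 117, 122, 149, 179, 182, 182, 182, 182, 181, 181, 181, 181, 181, 181, 181, 181, 181, 181, 180, 174, 163, 180, 182, 181, 181, 179, 173, 161, 179, 181, 180, 180, 179, 174, 161, 159, 178, 180, 180, 179, 178, 178, 178, 177, 178, 177, 177, 177, 178, 177, 177, 177, 177, 177, 176, 175, 166, 150, 174, 177, 177, 175, 161, 106, 115, 150, 171, 175, 175, 175, 175, 175, 175, 174, 174, 175, 174, 173, 174, 174, 173, 173, 173, 173, 171, 160, 123, 106, 105, 104, 105, 108, 131, 149, 92, 64, 70, 98, 156, 189, 157, 111, 110, 125, 130, 135, 157, 168, 169, 168, 169]]
```

Call:
apply_moves --rows '[[[0.018,-0.004,0],[0,0,0.001]],[[0.018,-0.004,0],[0,0,0.001]],[[0.018,-0.004,0],[0,0,0.001]],[[0.018,-0.004,0],[0,0,0.001]]]'

```text
clock: 17.95
tcp_pos: [0.5141, -0.3039, 0.0651]
orientation: [-0.389, 3.117, 0.0]
contact_force: [-0.0, 0.3, -0.4]
grip_width: 0.0446
gripper_force: 41.6
```

```bash
cat > m11.py <<'E'
from h import *
import pickle
f=grab_frame("wrist");pickle.dump(f,open("w11.pkl","wb"))
o=telemetry.get_obs();t=o["tcp_pos"];Rt=rot(o["orientation"]);print(o["clock"],t.round(4),o["contact_force"].round(1),np.degrees(np.arctan2(Rt[1,1],Rt[0,1])),shift((.515,-.3042,.050)).round(4))
v=f["frame"].astype(float).mean(2);h=np.array([.5157,-.3042,0]);a=np.radians(14.1);X=np.array([np.cos(a),np.sin(a),0])
print("pred seal near row",proj(f,h-X*.0345+[0,0,.0225]),"lens",proj(f,[[.516,-.3043,.0315]]),"cover near edge",proj(f,t+Rt@[.0399,0,.0102]))
p=v[165:300,274:281].mean(1);print(p.round().astype(int).tolist())
c=f["frame"][110:320,160:400];c=cv2.resize(c,None,fx=2.8,fy=2.8,interpolation=cv2.INTER_CUBIC);cv2.imwrite("pics/crop11.png",c[:,:,::-1])
E
python3 m11.py
```

```text
18.0 [ 0.5141 -0.3039  0.065 ] [-0.3 -0.  -0.7] 104.20749492094032 [-0.0034 -0.002   0.0602]
pred seal near row [[276.87576235 197.08436153]] lens [[276.44990866 261.4704528 ]] cover near edge [[278.1146893  201.04279003]]
[225, 226, 225, 225, 225, 225, 225, 225, 225, 225, 225, 225, 225, 225, 225, 225, 225, 224, 225, 224, 224, 223, 209, 140, 129, 142, 156, 168, 180, 170, 113, 91, 99, 109, 117, 124, 150, 180, 183, 183, 182, 182, 182, 182, 182, 182, 182, 181, 182, 181, 181, 181, 181, 175, 163, 180, 183, 182, 181, 180, 173, 162, 179, 181, 181, 180, 179, 176, 161, 159, 178, 181, 180, 179, 178, 179, 178, 178, 178, 178, 178, 177, 178, 178, 177, 177, 177, 176, 176, 176, 166, 149, 174, 177, 177, 175, 161, 99, 82, 82, 84, 86, 85, 83, 83, 81, 83, 92, 123, 162, 173, 175, 174, 174, 173, 174, 173, 173, 172, 173, 172, 172, 172, 172, 172, 172, 171, 166, 145, 110, 104, 104, 103, 104, 103]
```

Seal near edge is at row 196 (197 predicted) and the cover edge at row 201. Alignment is good, so I'll lower in stages.

Call:
apply_moves --rows '[[[-0.003,-0.002,0],[0,0,0]],[[-0.003,-0.002,0.02],[0,0,0]],[[-0.003,-0.002,0.04],[0,0,0]],[[-0.003,-0.002,0.055],[0,0,0]],[[-0.003,-0.002,0.062],[0,0,0]],[[-0.003,-0.002,0.066],[0,0,0]],[[-0.003,-0.002,0.066],[0,0,0]]]'

```text
clock: 18.88
tcp_pos: [0.5149, -0.3043, 0.0485]
orientation: [-0.388, 3.117, -0.0]
contact_force: [0.6, -0.5, -0.1]
grip_width: 0.0452
gripper_force: 41.6
```

Call:
apply_moves --rows '[[[0,0,0.004],[0,0,0]],[[0,0,0.008],[0,0,0]],[[0,0,0.008],[0,0,0]],[[0,0,0.008],[0,0,0]]]'

```text
clock: 19.38
tcp_pos: [0.5149, -0.3043, 0.0466]
orientation: [-0.388, 3.117, -0.0]
contact_force: [0.5, -0.3, -0.3]
grip_width: 0.0449
gripper_force: 41.6
```

Call:
apply_moves --rows '[[[0,0,0.004],[0,0,0]],[[0,0,0.008],[0,0,0]],[[0,0,0.008],[0,0,0]],[[0,0,0.008],[0,0,0]]]'

```text
clock: 19.88
tcp_pos: [0.5149, -0.3045, 0.0448]
orientation: [-0.388, 3.117, -0.0]
contact_force: [-1.5, 0.3, 5.2]
grip_width: 0.0451
gripper_force: 42.1
```

Call:
apply_moves --rows '[[[0,0,0.003],[0,0,0]],[[0,0,0.006],[0,0,0]],[[0,0,0.006],[0,0,0]],[[0,0,0.006],[0,0,0]]]'

```text
clock: 20.38
tcp_pos: [0.5152, -0.3045, 0.0439]
orientation: [-0.388, 3.117, -0.0]
contact_force: [-1.6, 1.5, 10.2]
grip_width: 0.0449
gripper_force: 42.7
```

Call:
apply_moves --rows '[[[0,0,0.002],[0,0,0]],[[0,0,0.004],[0,0,0]],[[0,0,0.004],[0,0,0]],[[0,0,0.004],[0,0,0]]]'

```text
clock: 20.88
tcp_pos: [0.5152, -0.3046, 0.043]
orientation: [-0.388, 3.117, -0.0]
contact_force: [-2.5, 1.6, 11.1]
grip_width: 0.045
gripper_force: 42.7
```

```bash
python3 - <<'E'
from h import *
o=telemetry.get_obs();print(o["clock"],o["tcp_pos"].round(4),o["contact_force"].round(1),o["moment"].round(2))
E
```

```text
20.875 [ 0.5152 -0.3046  0.043 ] [-2.5  1.6 11.1] [ 0.16  0.88 -0.02]
```

Call:
apply_moves --rows '[[[0,0,0.002],[0,0,0]],[[0,0,0.004],[0,0,0]],[[0,0,0.004],[0,0,0]],[[0,0,0.004],[0,0,0]]]'

```text
clock: 21.38
tcp_pos: [0.5149, -0.3047, 0.0418]
orientation: [-0.388, 3.117, -0.001]
contact_force: [-2.3, 1.4, 10.3]
grip_width: 0.0445
gripper_force: 42.7
```

```bash
python3 - <<'E'
from h import *
o=telemetry.get_obs();print(o["clock"],o["tcp_pos"].round(4),o["contact_force"].round(1),o["moment"].round(2))
E
```

```text
21.375 [ 0.5149 -0.3047  0.0418] [-2.3  1.4 10.3] [ 0.05  0.9  -0.04]
```

```bash
cat > m12.py <<'E'
from h import *
import pickle
f=grab_frame("wrist");pickle.dump(f,open("w12.pkl","wb"))
o=telemetry.get_obs();t=o["tcp_pos"];Rt=rot(o["orientation"])
v=f["frame"].astype(float).mean(2)
print(v[170:300,259:266].mean(1).round().astype(int).tolist());print(v[170:300,285:292].mean(1).round().astype(int).tolist())
c=f["frame"][120:330,160:400];c=cv2.resize(c,None,fx=2.8,fy=2.8,interpolation=cv2.INTER_CUBIC);cv2.imwrite("pics/crop12.png",c[:,:,::-1])
g=pickle.load(open("w9.pkl","rb"))["frame"].astype(float).mean(2)
# marks widths in columns (cover width at near rows)
for r_ in (212,235): print(r_,[ (lambda p:(np.interp(135,p[:12],range(12))))(im[r_,225:237]) for im in (g,v)])
print(g[215,220:335].round().astype(int).tolist());print(v[215,220:335].round().astype(int).tolist())
E
python3 m12.py
```

```text
[223, 223, 222, 222, 223, 223, 223, 223, 223, 223, 223, 222, 222, 222, 222, 222, 222, 222, 221, 206, 136, 115, 115, 115, 115, 115, 115, 115, 114, 115, 114, 117, 140, 177, 181, 180, 181, 180, 180, 181, 180, 180, 180, 180, 180, 180, 180, 179, 178, 172, 160, 177, 179, 179, 178, 178, 172, 158, 166, 177, 178, 177, 177, 176, 167, 149, 173, 176, 176, 176, 175, 175, 174, 174, 174, 174, 174, 174, 173, 173, 172, 172, 172, 172, 172, 172, 171, 170, 168, 162, 160, 160, 165, 170, 169, 158, 135, 115, 101, 86, 76, 73, 73, 72, 74, 73, 76, 77, 77, 78, 84, 115, 148, 159, 151, 141, 134, 153, 163, 138, 122, 113, 107, 109, 110, 113, 115, 123, 132, 142]
[220, 221, 221, 221, 221, 220, 220, 220, 220, 220, 220, 220, 220, 220, 220, 220, 220, 220, 219, 205, 135, 115, 114, 114, 115, 115, 114, 114, 114, 113, 114, 115, 138, 173, 177, 177, 177, 177, 178, 176, 176, 176, 176, 177, 176, 176, 176, 175, 175, 167, 150, 173, 176, 175, 175, 174, 171, 160, 164, 173, 174, 174, 174, 173, 164, 146, 170, 173, 172, 173, 172, 172, 173, 172, 172, 171, 171, 171, 171, 170, 171, 170, 170, 170, 170, 170, 167, 158, 148, 158, 168, 169, 
[... 709 characters left out ...]
169, 168, 166, 167, 165, 167, 165, 165, 166, 165, 165, 166, 165, 164, 164, 166, 165, 165, 164, 157, 117, 74, 62, 66, 61, 69]
[223, 224, 223, 223, 223, 218, 188, 181, 181, 182, 183, 182, 182, 181, 181, 182, 181, 182, 182, 182, 183, 182, 183, 182, 182, 183, 181, 183, 181, 181, 182, 181, 181, 181, 180, 180, 179, 180, 179, 182, 181, 181, 178, 178, 178, 179, 179, 177, 180, 180, 178, 178, 177, 178, 178, 178, 179, 178, 178, 177, 176, 176, 177, 176, 177, 176, 177, 176, 176, 177, 176, 175, 175, 176, 176, 176, 174, 174, 175, 174, 175, 174, 175, 174, 175, 173, 175, 175, 175, 174, 173, 174, 173, 173, 171, 173, 171, 173, 172, 171, 171, 171, 170, 170, 171, 171, 171, 173, 172, 176, 198, 213, 214, 215, 215]
```

Force is levelling near 10 N and the grip may be slipping slightly. I'll release, close the jaws and press each end with the fingertips.

Call:
apply_moves --rows '[[[0,0,0],[0,0,0]],[[0,0,0],[0,0,0]],[[0,0,0],[0,0,0]],[[0,0,-0.08],[0,0,0]],[[0,0,-0.2],[0,0,0]],[[0,0,-0.3],[0,0,0]],[[0,0,-0.3],[0,0,0]],[[0,0,-0.3],[0,0,0]]]' --jaw 0.5

```text
clock: 22.42
tcp_pos: [0.5148, -0.304, 0.1162]
orientation: [-0.389, 3.117, 0.0]
contact_force: [0.7, 0.1, -1.1]
grip_width: 0.0642
gripper_force: 0.0
```

```bash
cat > m13.py <<'E'
from h import *
import pickle
f=grab_frame("wrist");pickle.dump(f,open("w13.pkl","wb"))
o=telemetry.get_obs();t=o["tcp_pos"];print(o["clock"],t.round(4),o["contact_force"].round(1),o["grip_width"])
im=f["frame"].astype(int);v=im.mean(2);e=proj(f,[[.516,-.304,.03]])[0];print(e)
c=im[int(e[1])-105:int(e[1])+105,int(e[0])-130:int(e[0])+130].astype(np.uint8);c=cv2.resize(c,None,fx=2.8,fy=2.8,interpolation=cv2.INTER_CUBIC);cv2.imwrite("pics/crop13.png",c[:,:,::-1])
# cover vs plate tone: cover ~175, plate ~220
M=((v>140)&(v<200)).astype(np.uint8);M=cv2.morphologyEx(M,cv2.MORPH_OPEN,np.ones((3,3),np.uint8));n,L,st,ce=cv2.connectedComponentsWithStats(M)
l=max(range(1,n),key=lambda i:st[i,4]*(np.hypot(*(ce[i]-e))<35));cc=cv2.findContours((L==l).astype(np.uint8),0,1)[0][0];print(cv2.boundingRect(cc))
for z in(.0295,.0325):
    m=cv2.minAreaRect((cast(f,cc[:,0],z)[:,:2]*1000).astype(np.float32));print(z,np.round(m[0],1),np.round(m[1],1),round(m[2],1))
    b=cv2.boxPoints(m);print([[round(float(np.linalg.norm(b[i]-b[(i+1)%4])),1)] for i in range(4)])
E
python3 m13.py
```

```text
22.475 [ 0.5145 -0.3039  0.1157] [-0.2  0.1 -1. ] 0.0634798943065007
[277.41203811 227.0532269 ]
(243, 171, 68, 106)
0.0295 [ 515.9 -304.6] [81.1 46.8] 14.2
[[46.8], [81.1], [46.8], [81.1]]
0.0325 [ 514.8 -304.9] [79.9 46.1] 14.2
[[46.1], [79.9], [46.1], [79.9]]
```

Call:
apply_moves --rows '[[[0.1,-0.002,0],[0,0,0]],[[0.112,-0.002,0],[0,0,0]],[[0.112,-0.002,0],[0,0,0]],[[0.112,-0.002,0],[0,0,0]],[[0.112,-0.002,0.1],[0,0,0]],[[0.112,-0.002,0.17],[0,0,0]],[[0.112,-0.002,0.19],[0,0,0]],[[0.112,-0.002,0.19],[0,0,0]],[[0.112,-0.002,0.19],[0,0,0]]]' --jaw -1

```text
clock: 23.6
tcp_pos: [0.4883, -0.3119, 0.0691]
orientation: [-0.388, 3.117, -0.001]
contact_force: [0.3, 0.7, -0.2]
grip_width: -0.0
gripper_force: 0.0
```

```bash
cat > s.py <<'E'
from h import *
o=telemetry.get_obs();t=o["tcp_pos"];print(o["clock"],t.round(4),"F",o["contact_force"].round(1),"w",round(o["grip_width"],4),"in tool from cover:",(rot(o["orientation"]).T@(t-[.5157,-.3045,0])*1000).round(1))
E
python3 s.py
```

```text
23.6 [ 0.4883 -0.3119  0.0691] F [ 0.3  0.7 -0.2] w -0.0 in tool from cover: [ 28.3  -0.5 -69.2]
```

Call:
apply_moves --rows '[[[0,0.002,0.012],[0,0,0]],[[0,0.002,0.024],[0,0,0]],[[0,0.002,0.03],[0,0,0]],[[0,0.002,0.036],[0,0,0]],[[0,0.002,0.036],[0,0,0]]]'

```text
clock: 24.22
tcp_pos: [0.4877, -0.3111, 0.0594]
orientation: [0.388, -3.117, -0.0]
contact_force: [1.4, 0.7, 0.4]
grip_width: 0.0002
gripper_force: 0.0
```

Call:
apply_moves --rows '[[[0,0,0.002],[0,0,0]],[[0,0,0.004],[0,0,0]],[[0,0,0.006],[0,0,0]],[[0,0,0.006],[0,0,0]]]'

```text
clock: 24.72
tcp_pos: [0.4878, -0.3113, 0.0586]
orientation: [-0.388, 3.117, 0.0]
contact_force: [-1.6, 1.1, 5.9]
grip_width: 0.0001
gripper_force: 3.0
```

Call:
apply_moves --rows '[[[0,0,0.002],[0,0,0]],[[0,0,0.004],[0,0,0]],[[0,0,0.004],[0,0,0]],[[0,0,0.004],[0,0,0]]]'

```text
clock: 25.22
tcp_pos: [0.4877, -0.3114, 0.058]
orientation: [-0.388, 3.117, 0.0]
contact_force: [-2.8, 2.2, 11.0]
grip_width: 0.0001
gripper_force: 5.2
```

Call:
apply_moves --rows '[[[0,0,0.001],[0,0,0]],[[0,0,0.002],[0,0,0]],[[0,0,0.002],[0,0,0]],[[0,0,0.002],[0,0,0]]]'

```text
clock: 25.72
tcp_pos: [0.4876, -0.3115, 0.0576]
orientation: [-0.388, 3.117, -0.0]
contact_force: [-3.1, 1.6, 12.0]
grip_width: -0.0001
gripper_force: 5.5
```

Call:
apply_moves --rows '[[[0,0,0.001],[0,0,0]],[[0,0,0.002],[0,0,0]],[[0,0,0.002],[0,0,0]],[[0,0,0.002],[0,0,0]]]'

```text
clock: 26.22
tcp_pos: [0.4876, -0.3116, 0.0574]
orientation: [-0.387, 3.117, 0.0]
contact_force: [-4.6, 1.8, 14.7]
grip_width: -0.0006
gripper_force: 7.5
```

Call:
apply_moves --rows '[[[0,0,0.001],[0,0,0]],[[0,0,0.002],[0,0,0]],[[0,0,0.002],[0,0,0]],[[0,0,0.002],[0,0,0]]]'

```text
clock: 26.72
tcp_pos: [0.4878, -0.3114, 0.0558]
orientation: [-0.388, 3.117, -0.001]
contact_force: [-1.2, -0.3, 4.1]
grip_width: -0.0001
gripper_force: 2.1
```

```bash
python3 s.py
```

```text
26.725 [ 0.4878 -0.3114  0.0558] F [-1.2 -0.3  4.1] w -0.0001 in tool from cover: [ 28.8   0.1 -55.8]
```

This end snapped: the force dropped from 14.7 to 4.1 N. Now the other end.

Call:
apply_moves --rows '[[[0,0,-0.06],[0,0,0]],[[0,0,-0.08],[0,0,0]],[[-0.1,0,-0.08],[0,0,0]],[[-0.227,0,-0.08],[0,0,0]],[[-0.227,0,-0.06],[0,0,0]],[[-0.227,0,-0.03],[0,0,0]],[[-0.227,0,-0.02],[0,0,0]],[[-0.227,0,-0.02],[0,0,0]]]'

```text
clock: 27.72
tcp_pos: [0.5417, -0.2976, 0.0602]
orientation: [0.386, -3.117, -0.001]
contact_force: [0.5, -0.7, 0.4]
grip_width: 0.0002
gripper_force: 0.0
```

```bash
python3 s.py
```

```text
27.725 [ 0.5417 -0.2976  0.0602] F [ 0.5 -0.7  0.4] w 0.0002 in tool from cover: [-26.9   0.3 -60.3]
```

Call:
apply_moves --rows '[[[-0.003,0,0.004],[0,0,0]],[[-0.003,0,0.008],[0,0,0]],[[-0.003,0,0.008],[0,0,0]],[[-0.003,0,0.008],[0,0,0]]]'

```text
clock: 28.22
tcp_pos: [0.5435, -0.297, 0.0586]
orientation: [-0.388, 3.117, -0.0]
contact_force: [0.3, 0.1, 0.7]
grip_width: 0.0001
gripper_force: 0.0
```

Call:
apply_moves --rows '[[[0,0,0.002],[0,0,0]],[[0,0,0.004],[0,0,0]],[[0,0,0.004],[0,0,0]],[[0,0,0.004],[0,0,0]]]'

```text
clock: 28.72
tcp_pos: [0.5434, -0.297, 0.0575]
orientation: [0.388, -3.117, -0.0]
contact_force: [0.2, 0.0, -0.7]
grip_width: 0.0002
gripper_force: 0.0
```

Call:
apply_moves --rows '[[[0,0,0.001],[0,0,0]],[[0,0,0.003],[0,0,0]],[[0,0,0.003],[0,0,0]],[[0,0,0.003],[0,0,0]]]'

```text
clock: 29.22
tcp_pos: [0.5435, -0.297, 0.0568]
orientation: [0.388, -3.117, 0.0]
contact_force: [0.3, 0.6, 1.1]
grip_width: -0.0002
gripper_force: 0.0
```

Call:
apply_moves --rows '[[[0,0,0.001],[0,0,0]],[[0,0,0.002],[0,0,0]],[[0,0,0.002],[0,0,0]],[[0,0,0.002],[0,0,0]]]'

```text
clock: 29.72
tcp_pos: [0.5435, -0.297, 0.0563]
orientation: [-0.388, 3.117, -0.0]
contact_force: [0.6, 0.2, -0.1]
grip_width: -0.0004
gripper_force: 0.0
```

Call:
apply_moves --rows '[[[0,0,0.001],[0,0,0]],[[0,0,0.002],[0,0,0]],[[0,0,0.002],[0,0,0]],[[0,0,0.002],[0,0,0]]]'

```text
clock: 30.22
tcp_pos: [0.5435, -0.297, 0.0558]
orientation: [0.388, -3.117, -0.0]
contact_force: [0.5, 1.2, -0.7]
grip_width: -0.0002
gripper_force: 0.0
```

Call:
apply_moves --rows '[[[0,0,0.001],[0,0,0]],[[0,0,0.002],[0,0,0]],[[0,0,0.002],[0,0,0]],[[0,0,0.002],[0,0,0]]]'

```text
clock: 30.72
tcp_pos: [0.5435, -0.297, 0.0553]
orientation: [0.388, -3.117, -0.0]
contact_force: [-0.0, 0.6, 0.3]
grip_width: 0.0002
gripper_force: 0.0
```

Call:
apply_moves --rows '[[[0,0,0.001],[0,0,0]],[[0,0,0.002],[0,0,0]],[[0,0,0.002],[0,0,0]],[[0,0,0.002],[0,0,0]]]'

```text
clock: 31.22
tcp_pos: [0.5436, -0.2971, 0.055]
orientation: [-0.388, 3.117, -0.0]
contact_force: [-0.0, -0.3, 2.9]
grip_width: 0.0002
gripper_force: 1.7
```

Call:
apply_moves --rows '[[[0,0,0.002],[0,0,0]],[[0,0,0.004],[0,0,0]],[[0,0,0.004],[0,0,0]],[[0,0,0.004],[0,0,0]]]'

```text
clock: 31.72
tcp_pos: [0.5436, -0.2971, 0.0544]
orientation: [-0.388, 3.117, 0.0]
contact_force: [-1.6, 0.8, 8.3]
grip_width: -0.0001
gripper_force: 3.8
```

Call:
apply_moves --rows '[[[0,0,-0.06],[0,0,0]],[[0,0,-0.08],[0,0,0]],[[0.1,0,-0.08],[0,0,0]],[[0.227,0,-0.08],[0,0,0]],[[0.227,0,-0.04],[0,0,0]],[[0.227,0,-0.012],[0,0,0]],[[0.227,0,-0.012],[0,0,0]],[[0.227,0,-0.012],[0,0,0]]]'

```text
clock: 32.72
tcp_pos: [0.4892, -0.3106, 0.0567]
orientation: [-0.39, 3.117, 0.0]
contact_force: [-0.4, 0.3, 0.9]
grip_width: 0.0002
gripper_force: 0.0
```

Call:
apply_moves --rows '[[[0,0,0.001],[0,0,0]],[[0,0,0.003],[0,0,0]],[[0,0,0.003],[0,0,0]],[[0,0,0.003],[0,0,0]]]'

```text
clock: 33.22
tcp_pos: [0.4885, -0.3109, 0.0561]
orientation: [-0.388, 3.117, 0.0]
contact_force: [-0.0, -0.4, 0.3]
grip_width: -0.0001
gripper_force: 0.0
```

Call:
apply_moves --rows '[[[0,0,0.001],[0,0,0]],[[0,0,0.002],[0,0,0]],[[0,0,0.002],[0,0,0]],[[0,0,0.002],[0,0,0]]]'

```text
clock: 33.72
tcp_pos: [0.4885, -0.311, 0.0557]
orientation: [-0.388, 3.117, -0.0]
contact_force: [-0.4, -0.1, 2.2]
grip_width: 0.0
gripper_force: 1.3
```

Call:
apply_moves --rows '[[[0,0,0.001],[0,0,0]],[[0,0,0.002],[0,0,0]],[[0,0,0.002],[0,0,0]],[[0,0,0.002],[0,0,0]]]'

```text
clock: 34.22
tcp_pos: [0.4884, -0.3109, 0.0548]
orientation: [0.388, -3.117, -0.0]
contact_force: [-0.0, -1.1, 0.1]
grip_width: -0.0002
gripper_force: 0.0
```

Call:
apply_moves --rows '[[[0,0,0.001],[0,0,0]],[[0,0,0.002],[0,0,0]],[[0,0,0.002],[0,0,0]],[[0,0,0.002],[0,0,0]]]'

```text
clock: 34.72
tcp_pos: [0.4884, -0.3109, 0.0547]
orientation: [-0.388, 3.117, 0.0]
contact_force: [-1.8, 1.1, 4.2]
grip_width: -0.0002
gripper_force: 2.1
```

Call:
apply_moves --rows '[[[0,0,0.001],[0,0,0]],[[0,0,0.002],[0,0,0]],[[0,0,0.002],[0,0,0]],[[0,0,0.002],[0,0,0]]]'

```text
clock: 35.22
tcp_pos: [0.4884, -0.3109, 0.0543]
orientation: [-0.388, 3.117, 0.0]
contact_force: [-1.9, 0.9, 5.8]
grip_width: 0.0004
gripper_force: 3.2
```

Both ends now touch at the same height (TCP about 0.0551) and react like the seal. I'll retreat and look.

Call:
apply_moves --rows '[[[0,0,0.002],[0,0,0]],[[0,0,0.002],[0,0,0]],[[0,0,-0.08],[0,0,0]],[[-0.05,0,-0.25],[0,0,0]],[[-0.11,0,-0.28],[0,0,0]],[[-0.11,0,-0.28],[0,0,0]],[[-0.11,0,-0.28],[0,0,0]]]'

```text
clock: 36.1
tcp_pos: [0.5139, -0.3038, 0.1226]
orientation: [0.388, -3.115, -0.002]
contact_force: [0.0, -0.2, 0.9]
grip_width: 0.0001
gripper_force: 0.0
```

```bash
python3 m13.py
```

```text
36.15 [ 0.5137 -0.304   0.1226] [-0.2 -0.1  0.6] -8.863939446731675e-05
[276.69218819 225.24809371]
(243, 168, 65, 99)
0.0295 [ 511.9 -305.8] [76.8 46.1] 14.3
[[46.1], [76.8], [46.1], [76.8]]
0.0325 [ 510.9 -306.1] [75.7 45.4] 14.3
[[45.4], [75.7], [45.4], [75.7]]
```

View pics/crop13.png

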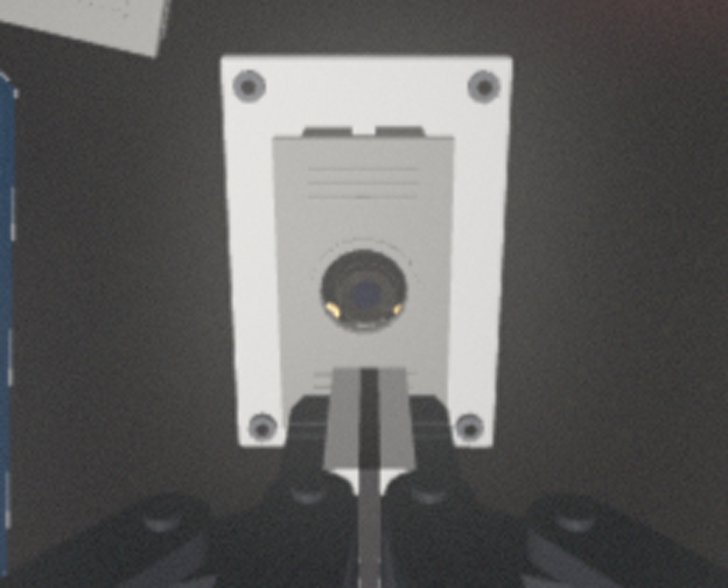

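The last view shows the cover square and centred on the housing at about (363,270), with the lens clear in the opening at (366,292). The near end's wide prongs at (328,131) and (400,131) hang straight, so neither is swung out. The robot touches nothing, so I'll hand in.

```bash
python3 -c "
from h import *
print(job.hand_in())"
```

```text
the job is handed in; nothing more can be done
None
```

The job is handed in; no verdict came back. The module is seated and released, and the cover with the opening is snapped down at both ends and flush by touch and camera, with a peak push of about 15 N and the blank cover and other things left alone.

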